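# Put the spice cups and scoop back in their places

## Task

Tidy the spice ledge: stand each ceramic spice cup upright in the coaster of its own colour in the bamboo tray, flat inside the rim, and press the green scoop's handle down into the spring clip, open side of the bowl up, until it is fully home under both pairs of jaws. Do not drop the cups or tip them over, and leave the tagine insert and the glass lid where they are.

Things in the scene. Friction and masses are not known exactly. Their poses are not given: they have to be found in the camera images.
- white_cup: white glazed ceramic spice cup, round, open at the top, empty, straight-sided: 52 mm outside diameter, 62 mm high, wall 4 mm, about 0.14 kg, loose on the blue ledge. Origin: centre of the underside, z up along the cup.
- red_cup: red glazed ceramic spice cup, round, open at the top, empty, straight-sided: 52 mm outside diameter, 62 mm high, wall 4 mm, about 0.14 kg, loose on the blue ledge. Origin: centre of the underside, z up along the cup.
- yellow_cup: yellow glazed ceramic spice cup, round, open at the top, empty, straight-sided: 52 mm outside diameter, 62 mm high, wall 4 mm, about 0.14 kg, loose on the blue ledge. Origin: centre of the underside, z up along the cup.
- white_coaster: white round coaster fixed in the bamboo tray (190 x 330 mm, walls 22 mm high): shallow dish 84 mm across, inner diameter 76 mm; its floor is 5 mm and its rim top 10 mm above its origin. Origin: centre of the underside, 6 mm above the ledge, z up. The three coasters stand in a row about 105 mm apart.
- red_coaster: red round coaster fixed in the bamboo tray (190 x 330 mm, walls 22 mm high): shallow dish 84 mm across, inner diameter 76 mm; its floor is 5 mm and its rim top 10 mm above its origin. Origin: centre of the underside, 6 mm above the ledge, z up. The three coasters stand in a row about 105 mm apart.
- yellow_coaster: yellow round coaster fixed in the bamboo tray (190 x 330 mm, walls 22 mm high): shallow dish 84 mm across, inner diameter 76 mm; its floor is 5 mm and its rim top 10 mm above its origin. Origin: centre of the underside, 6 mm above the ledge, z up. The three coasters stand in a row about 105 mm apart.
- scoop: green plastic scoop, 50 g, lying level. Straight round handle 14 mm thick along x, bare from x = -55 to +54 mm, its axis 14 mm above the origin; bowl 42 mm across, 26 mm high, centred at x = +75; end knob 28 mm across at x = -69 to -55. Balances close to the origin. Origin: under the middle of the handle, level with the scoop's underside; z up (open side of bowl).
- clip: fixed spring clip: base 100 x 50 x 10 mm, pairs of black sprung jaws at x = -35 and +35 mm, each 12 mm long, free between. Origin: centre of underside; clipped handle lies along x, either way round; z up. Round lips 9 mm apart, their tops at z = 46. Handle pressed straight down (10 to 15 N in all) spreads them, snaps under and rests on seats, its axis then at z = 34 mm.
- tagine_insert: stainless steel round tagine insert (open pot with two small black side handles), 180 mm across without them, 60 mm high, loose, bystander beyond the work. Origin: centre of the underside.
- glass_lid: round heat-proof glass lid, 160 mm across, 54 mm high with its black knob, loose, bystander beyond the work. Origin: centre of the underside.
Mind the look-alikes: they are no part of the job. Several things have the shape of the white_cup; the one meant has the colours described above. What is shaped like the scoop but black is not meant.

How it is judged:
At the end, for the whole second after the job is handed in: Each cup stands upright (0.08 rad) at rest on the floor of its colour's coaster, centre within 13 mm; the scoop rests under both jaw pairs (origin 14 to 23.5 mm above the clip's, within 18 mm sideways, 0.12 rad of the clip's x axis either way round), bowl up (0.3 rad) (horizontal distance between white_cup and white_coaster below 0.013 m and z of white_cup in the frame of white_coaster below 0.008 m and angle between each of white_cup, red_cup, yellow_cup's own z axis and vertical below 0.08 rad and linear speed of each of white_cup, red_cup, yellow_cup, scoop below 0.02 m/s and horizontal distance between red_cup and red_coaster below 0.013 m and z of red_cup in the frame of red_coaster below 0.008 m and horizontal distance between yellow_cup and yellow_coaster below 0.013 m and z of yellow_cup in the frame of yellow_coaster below 0.008 m and horizontal distance between scoop and clip below 0.018 m and z of scoop in the frame of clip between 0.014 and 0.0235 m and angle between the x axis of scoop and the x axis of clip, either way round below 0.12 rad and angle between scoop's own z axis and vertical below 0.3 rad); the robot touches nothing.
It fails at once if the tagine insert or the glass lid is shifted by more than 15 mm (distance of any of tagine_insert, glass_lid from where it was at the start of the episode above 0.015 m).
It fails at once if a cup is tipped over (more than about 40 degrees) (angle between any of white_cup, red_cup, yellow_cup's own z axis and vertical above 0.7 rad).
It fails at once if a cup is dropped: it moves faster than 0.6 m/s while the fingers do not hold it (a fall of about 2 cm) ((linear speed of white_cup above 0.6 m/s and contact force between the fingers and white_cup below 0.05 N) or (linear speed of red_cup above 0.6 m/s and contact force between the fingers and red_cup below 0.05 N) or (linear speed of yellow_cup above 0.6 m/s and contact force between the fingers and yellow_cup below 0.05 N)).
It also fails if it takes over 109 s, if anything falls off the work surface, if the arm or the gripper's body presses on something with over 40 N, if the wrist force passes 120 N, or if a joint passes its speed limit or range.

## Robot

A 7-joint arm with a two-finger parallel gripper is mounted at the origin on the work surface. World frame = base frame: x ahead of the robot, y to its left, z up, the work surface at z = 0. Lengths are in m, angles in rad, forces in N, time in s.
With the tool pointing down it reaches from about 0.4 to 0.9 m from the base axis. Payload 5.5 kg.
Tool frame: the origin (TCP) lies between the finger pads; the fingertips stand ahead of it and the grasp point (between the pads) lies 11 mm behind it (manip.finger_overhang is the z of the fingertips in the tool frame, in m); z points along the fingers, y is the direction in which the jaws open and shut (so a half turn about z gives the same grasp; the last joint's range is limited). The gripper opens to 85 mm and grips with 20 to 120 N. Pads are 22 mm wide; open, the fingers measure 114 mm over their backs; the gripper's body (76 mm by 85 mm) begins 54 mm behind the grasp point. The pads swing forward as they close: fully open they stand 13 mm farther back than shut.
Start: joints at [-1.001, 0.501, -0.427, 1.55, 0.221, 1.138, -0.21], TCP at [0.196, 0.62, 0.239] pointing down, gripper open.
Joint ranges: [-2.88, 2.88], [-0.31, 2.03], [-1.54, 1.56], [0.2, 2.42], [-1.41, 4.55], [0.19, 2.02], [-2.57, 2.57]. Speed limits (rad/s): [2.57, 2.57, 3.14, 3.14, 3.14, 3.14, 3.14].

## Interface

Orientations are given as a rotation vector (axis times angle).
In Python, from plant import manip gives the robot as it stands. The module is installed in compiled form; this text tells all that it offers.
- The arm moves only by the tool move_arm, never from a script. Its argument "targets" is a list that holds one entry, the list of rows, each a list of 5 numbers: the closure, from 0 (fully open) to 1 (shut), then the shift along the tool's x, y, z in mm, then the turn about the tool's z in rad. In form: [[[grip, x, y, z, roll], ...]]. A call has 1 to 12 rows; each row shifts and turns the pose as measured when the row begins, along the tool's axes as they then stand; what a row does not reach is not made up. A row lasts 1/10 s, in which the tool goes at most 50 mm and 8.59 degrees, less where a joint would pass 70% of its speed; a pose out of reach is approached as far as the arm can. A call with a gripper value outside its range is refused whole. The fingers move at their own pace and stop on an object; the grip force is fixed at half the most. Time passes only in rows, so rows that do not move let the fingers close. It gives the time, the measured TCP pose, the force and the opening at its end, in the units of the state.
- manip.observe(): the state, without advancing time (a new reading comes with each control period).
- manip.read_camera(name): name is "scene" or "top" or "wrist"; returns (picture, depth): 420x560x3 uint8, red, green, blue; 420x560 float32, m along the optical axis (not along the pixel's ray), 0 where there is no reading.
- manip.get_calibration(name): a dict with "mtx" (3x3 intrinsics, pixels), "xyz" and "rotation" of the camera in the world. Camera axes: x right, y down, z forward; pixel columns grow to the right and rows downward; lengths in m; the calibration is good to about 2 mm. A picture is of the moment at which its call begins: read the wrist's pose just before it. get_calibration takes no time and is no camera call; for the wrist camera it gives the pose at the moment of the call.
- manip.sign_off(): hands the job in, once; it reports no verdict.
The state is a dict: "time": time; "joint_positions": joint angles; "dq": joint speeds; "tau": joint torques, N m; "ee_pos": TCP position; "tcp_rot": TCP orientation; "contact_force": force on the tool from outside, world axes, zero at the start; "torque": the same for the moment, N m; "finger_gap": finger opening in m.
Only numpy, scipy, OpenCV 4.12 (cv2) and the standard library are available. Lean on these libraries where they do the work, as an engineer would, in place of code of your own. Each camera call takes 0.05 s, during which the arm holds its last target.

## Working session

There is one attempt and no reset: what is moved stays moved. The work goes in short steps, Python scripts to look and compute and a tool call to move; the robot and the scene stay as the last step left them, time stands still between calls to the robot, and variables do not carry over. Pictures are saved under pics/ and viewed, and the job is handed in when it is done.

Besides the shell and the picture viewer there is one more tool, called after ">>>" as a command line: name --argument value ..., lists and objects as JSON in quotes. move_arm: Moves the arm, as the interface text tells. Its arguments: {"type":"object","properties":{"targets":{"type":"array"}},"required":["targets"]}

```bash
mkdir -p pics; ls
python3 - <<'E'
from plant import manip
import cv2,numpy as np
print(manip.observe()); print(manip.finger_overhang)
for n in ["scene","top","wrist"]:
    c=manip.get_calibration(n); p,d=manip.read_camera(n)
    np.savez(f"s0_{n}.npz",p=p,d=d,mtx=c["mtx"],xyz=c["xyz"],rot=c["rotation"])
    cv2.imwrite(f"pics/s0_{n}.png",p[:,:,::-1]); print(n,c,(d>0).mean())
E
```

```text
pics
{'time': 0.0, 'joint_positions': array([-1.00081032,  0.50183111, -0.42678775,  1.55147424,  0.22082788,
        1.13825835, -0.2103258 ]), 'dq': array([-0.00099843, -0.00019752,  0.00040313, -0.00068865, -0.00159991,
        0.00010738, -0.00070475]), 'tau': array([ 7.34320583e-04, -5.69529033e+01, -5.81576094e+00, -2.80940205e+01,
        1.06352818e-02,  1.21527337e-02, -5.38740551e-06]), 'ee_pos': array([0.19614419, 0.61899254, 0.23825942]), 'tcp_rot': array([-4.79893700e-01, -3.10438542e+00,  2.95322935e-03]), 'contact_force': array([ 0.6514056 , -0.35204662,  0.61586526]), 'torque': array([-0.01562457, -0.0462759 , -0.00930349]), 'finger_gap': 0.08536566983223919}
0.008
scene {'mtx': array([[432.64198669,   0.        , 278.26338652],
       [  0.        , 432.64198669, 209.2349553 ],
       [  0.        ,   0.        ,   1.        ]]), 'xyz': array([ 1.41477089, -0.17720437,  0.88192889]), 'rotation': array([-1.91862787, -1.51628006,  0.6549461 ])} 0.9959141156462585
top {'mtx': array([[427.16925454,   0.        , 283.033012  ],
       [  0.        , 427.16925454, 220.18568287],
       [  0.        ,   0.        ,   1.        ]]), 'xyz': array([ 0.48425357, -0.02270145,  1.19919333]), 'rotation': array([-2.19233263,  2.16758159, -0.08716154])} 0.9960416666666667
wrist {'mtx': array([[344.03908062,   0.        , 282.96380132],
       [  0.        , 344.03908062, 207.77415574],
       [  0.        ,   0.        ,   1.        ]]), 'xyz': array([0.1236838 , 0.64228057, 0.37255564]), 'rotation': array([2.32723403, 1.70414806, 0.25954301])} 0.995829081632653
```

View pics/s0_top.png

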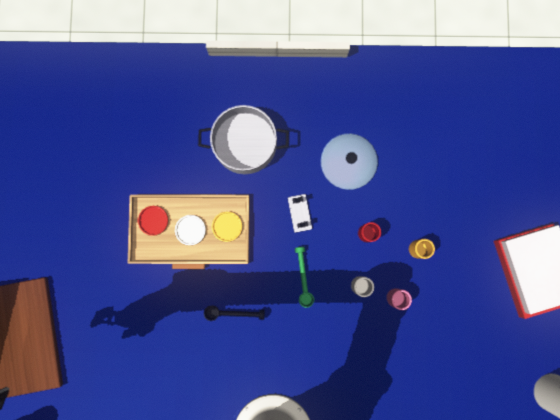

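View pics/s0_scene.png

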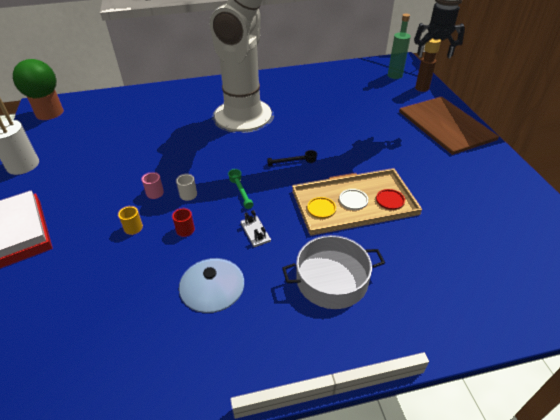

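View pics/s0_wrist.png

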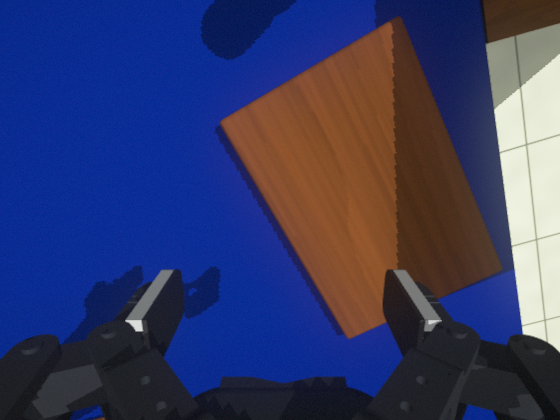

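The top view shows the tray at (190,230) with its coasters: red (153,221), white (190,230) and yellow (228,226). The clip is at (300,213), the green scoop runs from (300,250) to (306,300), and a black look-alike scoop lies at (237,314). There are four cups: white/grey (363,287), pink (400,300), red (370,232) and orange-yellow (423,249). I'll enlarge that area to confirm which cups are meant.

```bash
cat > h.py <<'E'
import numpy as np,cv2
from scipy.spatial.transform import Rotation as R
def load(f):
    z=np.load(f); return z
def ray(z,uv):
    uv=np.atleast_2d(uv).astype(float); K=z["mtx"]
    c=np.c_[(uv[:,0]-K[0,2])/K[0,0],(uv[:,1]-K[1,2])/K[1,1],np.ones(len(uv))]
    return z["xyz"],R.from_rotvec(z["rot"]).apply(c)
def plane(z,uv,h):
    o,d=ray(z,uv); return o+d*((h-o[2])/d[:,2])[:,None]
def cloud(z):
    v,u=np.mgrid[:420,:560]; o,d=ray(z,np.c_[u.ravel(),v.ravel()])
    return (o+d*z["d"].ravel()[:,None]).reshape(420,560,3)
def tri(z1,uv1,z2,uv2):
    o1,d1=ray(z1,uv1);o2,d2=ray(z2,uv2);d1=d1[0];d2=d2[0]
    A=np.c_[d1,-d2]; s=np.linalg.lstsq(A,o2-o1,rcond=None)[0]
    a=o1+s[0]*d1;b=o2+s[1]*d2; return (a+b)/2,np.linalg.norm(a-b)
def snap(n,f):
    from plant import manip
    c=manip.get_calibration(n); p,d=manip.read_camera(n)
    np.savez(f+".npz",p=p,d=d,mtx=c["mtx"],xyz=c["xyz"],rot=c["rotation"])
    cv2.imwrite(f"pics/{f}.png",p[:,:,::-1]); return np.load(f+".npz")
E
python3 - <<'E'
from h import *
a=cv2.imread("pics/s0_top.png")[190:330,280:450];b=cv2.imread("pics/s0_scene.png")[150:260,100:290]
a=cv2.resize(a,(510,420),interpolation=2);b=cv2.resize(b,(570,330),interpolation=2)
o=np.zeros((600,790,3),np.uint8);a=cv2.resize(a,(364,300));o[:300,:364]=a;b=b[:, :];b=cv2.resize(b,(518,300));o[300:,:518]=b
cv2.imwrite("pics/crop0.png",o)
z=load("s0_top.npz");P=cloud(z)
hsv=cv2.cvtColor(z["p"],cv2.COLOR_RGB2HSV)
for n,(u,v) in dict(w=(363,287),pink=(400,300),r=(370,232),y=(423,249)).items():
    w=P[v-16:v+17,u-16:u+17].reshape(-1,3); t=w[w[:,2]>.055]
    print(n,hsv[v-6:v+7,u-6:u+7].reshape(-1,3).mean(0).round(),len(t),t[:,2].max().round(4),((t.max(0)+t.min(0))/2).round(4),(t.max(0)-t.min(0)).round(4))
print(P[195:270:5,190,2].round(3),P[20:400:40,60,2].round(3))
E
```

```text
w [ 21.  19. 165.] 101 1.1992 [ 0.431  -0.142   0.6272] [0.1065 0.2385 1.144 ]
pink [169. 112. 150.] 110 1.1992 [ 0.4149 -0.1921  0.6274] [0.1388 0.3389 1.1435]
r [177. 183. 131.] 102 1.1992 [ 0.5279 -0.1516  0.6274] [0.0872 0.2577 1.1437]
y [ 18. 164. 179.] 111 1.1992 [ 0.5048 -0.2235  0.6274] [0.0504 0.4015 1.1436]
[0.024 0.01  0.005 0.009 0.017 0.012 0.011 0.008 0.012 0.012 0.007 0.007
 0.009 0.008 0.014] [-0.736 -0.001  0.001 -0.001  0.002  0.002  0.001  0.     0.004  0.014]
```

View pics/crop0.png

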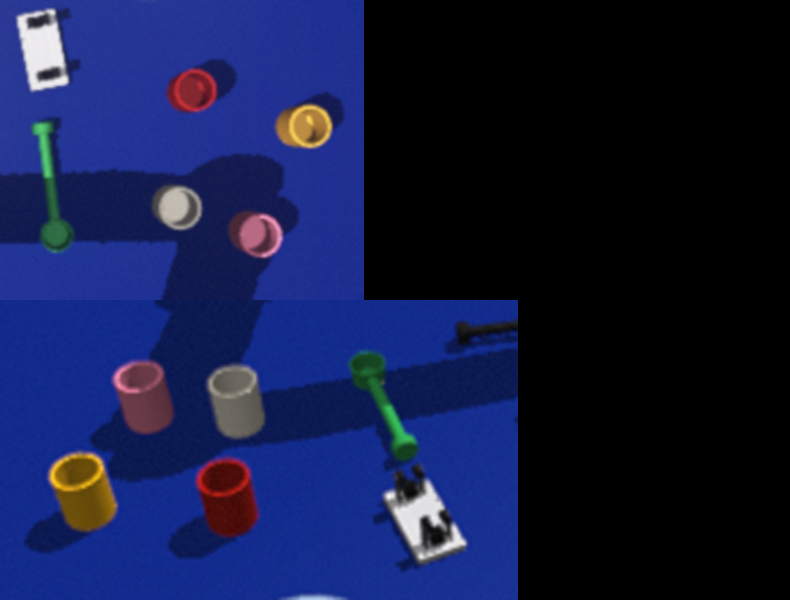

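The crop confirms them. White cup = (363,287) in the arm's shadow: neutral grey, saturation 19. Pink (400,300), hue 169, is the look-alike. Red is (370,232) and yellow (423,249). The green scoop has its bowl nearest the robot, open side up, and the black one is not meant. Next I measure positions from both views.

Run:
```python
from h import *
T=load("s0_top.npz");S=load("s0_scene.npz")
def good(z):
    P=cloud(z); ok=z["d"]>0; P[~ok]=np.nan; return P
PT=good(T);PS=good(S)
# cups: fuse clouds of both cams near rim
for n,(u,v) in dict(w=(363,287),pink=(400,300),r=(370,232),y=(423,249)).items():
    c=plane(T,(u,v),.05)[0]
    for nm,P in(("top",PT),("scene",PS)):
        w=P.reshape(-1,3); m=(np.hypot(*(w[:,:2]-c[:2]).T)<.045)&(w[:,2]>.03)&(w[:,2]<.09)
        t=w[m]; r=t[t[:,2]>.05]
        A=np.c_[2*r[:,:2],np.ones(len(r))]
        x=np.linalg.lstsq(A,(r[:,:2]**2).sum(1),rcond=None)[0]
        (cx,cy),rad=cv2.minEnclosingCircle(r[:,:2].astype(np.float32)*1000)
        print(n,nm,len(r),"zmax95",np.percentile(t[:,2],95).round(4),"circ",x[:2].round(4),np.sqrt(x[2]+x[:2]@x[:2]).round(4),"enc",round(cx/1e3,4),round(cy/1e3,4),round(rad,1))
# colored masks centroid
def hsv(z): return cv2.cvtColor(z["p"],cv2.COLOR_RGB2HSV)
def comps(m,amin=15):
    n,l,st,ce=cv2.connectedComponentsWithStats(m.astype(np.uint8)); return [(ce[i].round(1),st[i]) for i in range(1,n) if st[i][4]>amin]
for nm,z in(("top",T),("scene",S)):
    h=hsv(z); H,s,V=h[...,0].astype(int),h[...,1],h[...,2]
    print(nm,"red",comps(((H<6)|(H>173))&(s>150)&(V>90),60))
    print(nm,"yel",comps((H>18)&(H<32)&(s>170)&(V>150),60))
    print(nm,"white",comps((s<40)&(V>170),60))
    print(nm,"green",comps((H>55)&(H<85)&(s>120)&(V>50),30))
```

```text
w top 107 zmax95 0.0649 circ [ 0.4022 -0.2367] 0.0237 enc 0.4019 -0.2372 25.9
w scene 140 zmax95 0.0622 circ [ 0.406 -0.236] 0.0239 enc 0.4064 -0.2356 28.4
pink top 127 zmax95 0.0649 circ [ 0.3698 -0.3352] 0.0239 enc 0.3696 -0.3357 25.9
pink scene 137 zmax95 0.062 circ [ 0.3736 -0.3346] 0.0238 enc 0.3736 -0.3337 27.5
r top 108 zmax95 0.064 circ [ 0.5472 -0.2563] 0.0237 enc 0.5472 -0.2568 26.0
r scene 163 zmax95 0.0623 circ [ 0.5517 -0.2558] 0.024 enc 0.5513 -0.257 28.3
y top 131 zmax95 0.0644 circ [ 0.5043 -0.3983] 0.0239 enc 0.5048 -0.3989 26.5
y scene 156 zmax95 0.0621 circ [ 0.5084 -0.3976] 0.0239 enc 0.5069 -0.3971 28.0
top red [(array([152.7, 220. ]), array([138, 206,  30,  29, 688], dtype=int32)), (array([369.6, 231.7]), array([359, 223,  22,  18, 304], dtype=int32)), (array([513.5, 278. ]), array([495, 231,  65,  87, 557], dtype=int32))]
top yel []
top white [(array([286. ,  22.2]), array([    0,     0,   560,    49, 25348], dtype=int32)), (array([249.2, 138.8]), array([ 210,  106,   66,   64, 2278], dtype=int32)), (array([298.9, 213.6]), array([288, 195,  24,  37, 489], dtype
[... 1191 characters left out ...]
  18, 410], dtype=int32)), (array([253.1, 228. ]), array([244, 217,  19,  23, 182], dtype=int32)), (array([328.3, 274.8]), array([ 297,  239,   75,   56, 1675], dtype=int32)), (array([327.8, 379.9]), array([ 231,  353,  198,   55, 2141], dtype=int32)), (array([479.9, 393.7]), array([ 396,  355,  164,   65, 5939], dtype=int32)), (array([553.3, 414. ]), array([542, 404,  18,  16, 153], dtype=int32))]
scene green [(array([401.5,  34.2]), array([395,  32,  11,   5,  33], dtype=int32)), (array([395.5,  66.1]), array([388,  53,  15,  25, 246], dtype=int32)), (array([33.2, 71.9]), array([ 13,  59,  43,  25, 777], dtype=int32)), (array([239.9, 186.7]), array([229, 170,  24,  39, 288], dtype=int32))]
```

Run:
```python
from h import *
T=load("s0_top.npz");S=load("s0_scene.npz")
def hs(z): return cv2.cvtColor(z["p"],cv2.COLOR_RGB2HSV).astype(int)
def ell(z,c,f,r=22):
    h=hs(z); m=f(h[...,0],h[...,1],h[...,2]); k=np.zeros(m.shape,np.uint8); cv2.circle(k,tuple(map(int,c)),r,1,-1)
    cs,_=cv2.findContours((m&(k>0)).astype(np.uint8),0,1); c=max(cs,key=cv2.contourArea); e=cv2.fitEllipse(c); return np.array(e[0]),e[1]
red=lambda H,s,V:((H<8)|(H>170))&(s>140)&(V>70)
yel=lambda H,s,V:(H>19)&(H<33)&(s>140)&(V>90)
whi=lambda H,s,V:(s<60)&(V>150)
for n,f,a,b in(("red",red,(153,221),(390,199)),("white",whi,(190,230),(353,199)),("yellow",yel,(228,226),(321,207))):
    ea,sa=ell(T,a,f);eb,sb=ell(S,b,f); p,g=tri(T,ea,S,eb)
    print(n,ea.round(1),np.round(sa,1),eb.round(1),np.round(sb,1),"tri",p.round(4),"gap",g.round(4),"planes z=.014",plane(T,ea,.014)[0].round(4),plane(S,eb,.014)[0].round(4))
# clip and scoop rough
for n,f,a,b,r in(("clip",whi,(300,213),(255,230),24),("scoop",lambda H,s,V:(H>55)&(H<85)&(s>110)&(V>40),(303,275),(240,187),36)):
    for z,c in((T,a),(S,b)):
        h=hs(z);m=f(h[...,0],h[...,1],h[...,2]);k=np.zeros(m.shape,np.uint8);cv2.circle(k,c,r,1,-1)
        cs,_=cv2.findContours((m&(k>0)).astype(np.uint8),0,1);q=max(cs,key=cv2.contourArea);rr=cv2.minAreaRect(q)
        bx=cv2.boxPoints(rr); w=plane(z,bx,.010 if n=="clip" else .014)[:,:2]
        ed=np.diff(np.r_[w,w[:1]],axis=0)
        i=np.argmax(np.linalg.norm(ed,axis=1))
        print(n,np.round(rr[0],1),"ctr",w.mean(0).round(4),"sides",np.linalg.norm(ed,axis=1).round(3),"dir",np.degrees(np.arctan2(ed[i][1],ed[i][0])).round(1))
```

```text
red [152.6 220. ] [28.5 29.7] [390.  198.7] [19.1 28.5] tri [0.5765 0.3425 0.0108] gap 0.0006 planes z=.014 [0.5763 0.3418 0.014 ] [0.5796 0.3403 0.014 ]
white [189.8 229.5] [29.7 30.6] [353.3 198.3] [18.6 28.6] tri [0.551  0.2376 0.0127] gap 0.0004 planes z=.014 [0.551  0.2375 0.014 ] [0.5523 0.2368 0.014 ]
yellow [226.9 226. ] [28.5 29. ] [321.2 206.9] [20.7 29.2] tri [0.5623 0.1351 0.0116] gap 0.0006 planes z=.014 [0.562  0.1345 0.014 ] [0.5646 0.1345 0.014 ]
clip [299.3 212.8] ctr [ 0.6015 -0.0666] sides [0.051 0.101 0.051 0.101] dir -168.4
clip [254.2 228.2] ctr [ 0.5972 -0.0686] sides [0.057 0.058 0.055 0.056] dir 15.7
scoop [302.  276.6] ctr [ 0.4251 -0.0753] sides [0.038 0.163 0.038 0.163] dir -169.3
scoop [240.1 188.8] ctr [ 0.4257 -0.0804] sides [0.041 0.188 0.037 0.185] dir 4.5
```

Coaster planes triangulate at z = 0.011–0.013, where the floor should be 0.011. Cup rims come out at 0.062–0.065, against 0.062 in the text. The clip (101×51 mm) and scoop length (163 mm) also fit. Next a planner that turns world waypoints into tool-axis rows.

```bash
cat > plan.py <<'E'
from h import *
def plan(wps,grip,step=50,state=None):
    """wps: list of (x,y,z,yaw or None); yaw = world angle of tool y axis (mod pi)."""
    from plant import manip
    s=state or manip.observe(); p=np.array(s["ee_pos"]);Rm=R.from_rotvec(s["tcp_rot"])
    y=Rm.as_matrix()[:,1]; print("t",round(s["time"],2),"tcp",p.round(4),"yaw_y",np.degrees(np.arctan2(y[1],y[0])).round(1),"q7",s["joint_positions"][6].round(2),"tilt z",Rm.as_matrix()[:,2].round(3),"F",np.round(s["contact_force"],1),"gap",round(s["finger_gap"],4))
    rows=[]
    for (X,Y,Z,yaw) in wps:
        d=np.array([X,Y,Z])-p
        yv=Rm.as_matrix()[:,1]; cur=np.arctan2(yv[1],yv[0])
        dy=0 if yaw is None else (yaw-cur+np.pi/2)%np.pi-np.pi/2
        n=max(1,int(np.ceil(np.linalg.norm(d)*1000/step-.02)),int(np.ceil(abs(dy)/.145-.02)))
        for i in range(n):
            t=Rm.inv().apply(d/n)*1000; roll=-dy/n   # tool z down
            rows.append([grip]+[round(float(v),1) for v in t]+[round(float(roll),3)])
            Rm=Rm*R.from_rotvec([0,0,roll])
        p=p+d
    print(len(rows),"rows"); print("["+", ".join(str(r) for r in rows)+"]")
E
python3 - <<'E'
from plan import *
z=load("s0_wrist.npz");from plant import manip
s=manip.observe();Rm=R.from_rotvec(s["tcp_rot"])
print("tool axes",Rm.as_matrix().round(3))
print("cam in tool",Rm.inv().apply(z["xyz"]-s["ee_pos"]).round(4),(Rm.inv()*R.from_rotvec(z["rot"])).as_matrix().round(3))
plan([(.50,.40,.2,None),(.55,.1,.2,None),(.47,-.2,.2,None),(.404,-.2365,.2,None)],0)
E
```

```text
tool axes [[-0.953  0.302 -0.001]
 [ 0.302  0.953 -0.001]
 [ 0.    -0.002 -1.   ]]
cam in tool [ 0.0761 -0.     -0.1341] [[-0.    -0.954 -0.299]
 [ 1.    -0.     0.   ]
 [-0.    -0.299  0.954]]
t 0.15 tcp [0.1962 0.6191 0.2385] yaw_y 72.4 q7 -0.21 tilt z [-0.001 -0.001 -1.   ] F [-0.2 -0.4 -0.5] gap 0.0854
24 rows
[[0, -44.5, -14.6, 4.8, 0.0], [0, -44.5, -14.6, 4.8, 0.0], [0, -44.5, -14.6, 4.8, 0.0], [0, -44.5, -14.6, 4.8, 0.0], [0, -44.5, -14.6, 4.8, 0.0], [0, -44.5, -14.6, 4.8, 0.0], [0, -44.5, -14.6, 4.8, 0.0], [0, -44.5, -14.6, 4.8, 0.0], [0, -19.8, -38.7, 0.1, 0.0], [0, -19.8, -38.7, 0.1, 0.0], [0, -19.8, -38.7, 0.1, 0.0], [0, -19.8, -38.7, 0.1, 0.0], [0, -19.8, -38.7, 0.1, 0.0], [0, -19.8, -38.7, 0.1, 0.0], [0, -19.8, -38.7, 0.1, 0.0], [0, -2.0, -44.3, 0.1, 0.0], [0, -2.0, -44.3, 0.1, 0.0], [0, -2.0, -44.3, 0.1, 0.0], [0, -2.0, -44.3, 0.1, 0.0], [0, -2.0, -44.3, 0.1, 0.0], [0, -2.0, -44.3, 0.1, 0.0], [0, -2.0, -44.3, 0.1, 0.0], [0, 25.9, -27.4, 0.0, 0.0], [0, 25.9, -27.4, 0.0, 0.0]]
```

>>> move_arm --targets '[[[0,-44.5,-14.6,4.8,0],[0,-44.5,-14.6,4.8,0],[0,-44.5,-14.6,4.8,0],[0,-44.5,-14.6,4.8,0],[0,-44.5,-14.6,4.8,0],[0,-44.5,-14.6,4.8,0],[0,-44.5,-14.6,4.8,0],[0,-44.5,-14.6,4.8,0],[0,-19.8,-38.7,0,0],[0,-19.8,-38.7,0,0],[0,-19.8,-38.7,0,0],[0,-19.8,-38.7,0,0]]]'

```text
time: 1.35
ee_pos: [0.537, 0.2236, 0.1914]
tcp_rot: [-0.453, -3.099, -0.001]
contact_force: [1.9, 0.8, -0.5]
finger_gap: 0.0855
```

Run:
```python
from plan import *
plan([(.57,.1,.2,None),(.50,-.2,.2,None),(.404,-.2365,.2,None)],0)
```

```text
t 1.35 tcp [0.537  0.2236 0.1914] yaw_y 73.4 q7 0.72 tilt z [-0.009  0.002 -1.   ] F [ 1.9  0.8 -0.5] gap 0.0855
13 rows
[[0, -22.3, -36.4, -3.0, 0.0], [0, -22.3, -36.4, -3.0, 0.0], [0, -22.3, -36.4, -3.0, 0.0], [0, -2.7, -43.9, 0.0, 0.0], [0, -2.7, -43.9, 0.0, 0.0], [0, -2.7, -43.9, 0.0, 0.0], [0, -2.7, -43.9, 0.0, 0.0], [0, -2.7, -43.9, 0.0, 0.0], [0, -2.7, -43.9, 0.0, 0.0], [0, -2.7, -43.9, 0.0, 0.0], [0, 27.2, -20.8, 0.3, 0.0], [0, 27.2, -20.8, 0.3, 0.0], [0, 27.2, -20.8, 0.3, 0.0]]
```

>>> move_arm --targets '[[[0,-22.3,-36.4,-3,0],[0,-22.3,-36.4,-3,0],[0,-22.3,-36.4,-3,0],[0,-3,-44,0,0],[0,-3,-44,0,0],[0,-3,-44,0,0],[0,-3,-44,0,0],[0,-3,-44,0,0],[0,-3,-44,0,0],[0,-3,-44,0,0],[0,27,-21,0,0],[0,27,-21,0,0]]]'

```text
time: 2.55
ee_pos: [0.4342, -0.2511, 0.1989]
tcp_rot: [-0.464, -3.099, 0.003]
contact_force: [-0.1, -0.1, 1.1]
finger_gap: 0.0851
```

Run:
```python
from plan import *
z=snap("wrist","w1")
plan([(.404,-.2365,.2,None)],0)
```

```text
t 2.6 tcp [ 0.4278 -0.2546  0.1985] yaw_y 72.6 q7 1.71 tilt z [-0.014 -0.002 -1.   ] F [-5.8 -1.5 -0.9] gap 0.0851
1 rows
[[0, 28.1, 10.1, -1.2, 0.0]]
```

View pics/w1.png

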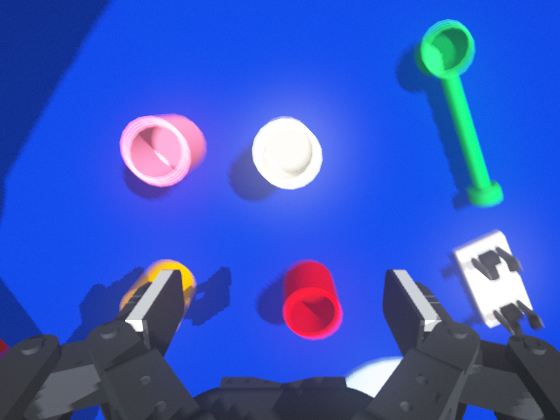

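The wrist view shows the white cup rim at (287,152), pink at (160,150), red at (312,300), the scoop at right with bowl (446,50) and knob (485,193), and the clip at (495,280). The arm was still moving, so I'll settle over the cup and measure again.

>>> move_arm --targets '[[[0,28,10,0,0],[0,0,0,10,0],[0,0,0,0,0],[0,0,0,0,0]]]'

```text
time: 3.0
ee_pos: [0.4012, -0.2383, 0.1882]
tcp_rot: [-0.481, -3.09, 0.007]
contact_force: [-0.3, 0.1, 0.7]
finger_gap: 0.085
```

```bash
cat > rim.py <<'E'
from h import *
def rim(z,mask,h,seed,rr=70):
    k=np.zeros(mask.shape,np.uint8);cv2.circle(k,seed,rr,1,-1)
    cs,_=cv2.findContours((mask&(k>0)).astype(np.uint8),0,1);c=max(cs,key=cv2.contourArea)[:,0,:]
    return c
def cloudrim(z,c,zlo=.045,zhi=.08,rad=.04):
    P=cloud(z)[z["d"]>0]; m=(np.hypot(*(P[:,:2]-c).T)<rad)&(P[:,2]>zlo)&(P[:,2]<zhi);r=P[m]
    zt=np.percentile(r[:,2],90); r=r[r[:,2]>zt-.006]
    A=np.c_[2*r[:,:2],np.ones(len(r))];x=np.linalg.lstsq(A,(r[:,:2]**2).sum(1),rcond=None)[0]
    (cx,cy),e=cv2.minEnclosingCircle(r[:,:2].astype(np.float32)*1000)
    print("top z",zt.round(4),"n",len(r),"circle",x[:2].round(4),"r",np.sqrt(x[2]+x[:2]@x[:2]).round(4),"enc",round(cx/1e3,4),round(cy/1e3,4),round(e,1))
    return x[:2],zt
E
python3 - <<'E'
from plan import *; from rim import *
z=snap("wrist","w2")
for n,c in dict(w=(.404,-.2365),pink=(.3717,-.335),r=(.549,-.256),y=(.506,-.398)).items():
    try: print(n);cloudrim(z,np.array(c))
    except Exception as e: print(e)
plan([(.404,-.2365,.2,None)],0)
E
```

```text
w
top z 0.062 n 1058 circle [ 0.4026 -0.2366] r 0.0237 enc 0.403 -0.2367 25.9
pink
top z 0.0619 n 1176 circle [ 0.3705 -0.3346] r 0.0237 enc 0.3706 -0.3352 26.0
r
top z 0.0617 n 928 circle [ 0.5475 -0.2563] r 0.0237 enc 0.5482 -0.2563 26.2
y
top z 0.0617 n 215 circle [ 0.5065 -0.3914] r 0.0181 enc 0.5102 -0.3804 16.5
t 3.05 tcp [ 0.4014 -0.2383  0.1883] yaw_y 72.3 q7 1.7 tilt z [-0.014 -0.002 -1.   ] F [ 0.1 -0.1 -0.9] gap 0.0855
1 rows
[[0, -1.8, 2.4, -11.8, 0.0]]
```

View pics/w2.png

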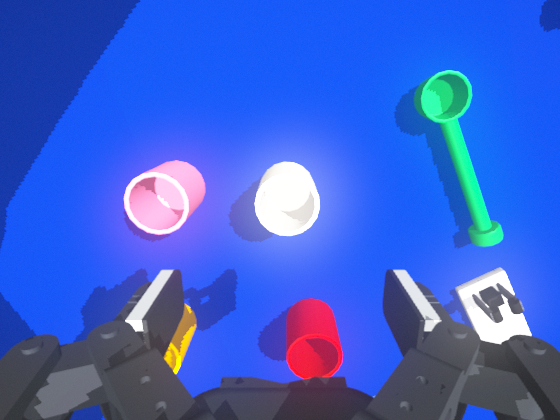

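In the wrist view the white cup's rim is at (287,205), centre (0.403, -0.237), rim z 0.062 and radius 26 mm, which matches the text and both fixed cameras. Going down to grasp it.

Run:
```python
from plan import *
plan([(.4028,-.2366,.030,None)],0,step=40)
```

```text
t 3.05 tcp [ 0.4014 -0.2383  0.1883] yaw_y 72.3 q7 1.7 tilt z [-0.014 -0.002 -1.   ] F [ 0.1 -0.1 -0.9] gap 0.0855
4 rows
[[0, -0.7, 0.8, 39.6, 0.0], [0, -0.7, 0.8, 39.6, 0.0], [0, -0.7, 0.8, 39.6, 0.0], [0, -0.7, 0.8, 39.6, 0.0]]
```

>>> move_arm --targets '[[[0,-1,1,40,0],[0,-1,1,40,0],[0,-0.5,0.5,40,0],[0,0,0,35,0],[0,0,0,0,0],[0,0,0,0,0]]]'

```text
time: 3.65
ee_pos: [0.4134, -0.2393, 0.0315]
tcp_rot: [-0.475, -3.103, 0.011]
contact_force: [-0.2, -0.1, 0.5]
finger_gap: 0.0852
```

Run:
```python
from plan import *
plan([(.4028,-.2366,.030,None)],0,step=40)
```

```text
t 3.65 tcp [ 0.4134 -0.2393  0.0315] yaw_y 72.6 q7 1.64 tilt z [-0.003 -0.007 -1.   ] F [-0.2 -0.1  0.5] gap 0.0852
1 rows
[[0, 10.9, -0.6, 1.6, 0.0]]
```

>>> move_arm --targets '[[[0,11,-0.6,0,0],[0,0,0,0,0],[1,0,0,0,0],[1,0,0,0,0],[1,0,0,0,0],[1,0,0,0,0],[1,0,0,0,0],[1,0,0,0,0],[1,0,0,0,0],[1,0,0,0,0]]]'

```text
time: 4.65
ee_pos: [0.4067, -0.2389, 0.0388]
tcp_rot: [0.474, 3.096, -0.018]
contact_force: [0.2, 0.0, -1.8]
finger_gap: 0.051
```

Run:
```python
from plan import *
plan([(.4028,-.2366,.14,None),(.52,-.1,.14,None),(.551,.2375,.14,None)],1,step=40)
```

```text
t 4.65 tcp [ 0.4067 -0.2389  0.0388] yaw_y 72.6 q7 1.64 tilt z [ 0.008 -0.013 -1.   ] F [ 0.2  0.  -1.8] gap 0.051
17 rows
[[1, 1.1, -0.0, -33.8, 0.0], [1, 1.1, -0.0, -33.8, 0.0], [1, 1.1, -0.0, -33.8, 0.0], [1, -14.2, 33.1, -0.2, 0.0], [1, -14.2, 33.1, -0.2, 0.0], [1, -14.2, 33.1, -0.2, 0.0], [1, -14.2, 33.1, -0.2, 0.0], [1, -14.2, 33.1, -0.2, 0.0], [1, 7.9, 36.8, -0.4, 0.0], [1, 7.9, 36.8, -0.4, 0.0], [1, 7.9, 36.8, -0.4, 0.0], [1, 7.9, 36.8, -0.4, 0.0], [1, 7.9, 36.8, -0.4, 0.0], [1, 7.9, 36.8, -0.4, 0.0], [1, 7.9, 36.8, -0.4, 0.0], [1, 7.9, 36.8, -0.4, 0.0], [1, 7.9, 36.8, -0.4, 0.0]]
```

>>> move_arm --targets '[[[1,1,0,-30,0],[1,1,0,-30,0],[1,1,0,-30,0],[1,0,0,0,0]]]'

```text
time: 5.05
ee_pos: [0.4014, -0.2358, 0.1294]
tcp_rot: [0.475, 3.102, -0.014]
contact_force: [0.7, -0.6, -0.4]
finger_gap: 0.0514
```

Run:
```python
from plan import *
snap("wrist","w3")
plan([(.52,-.1,.14,None),(.551,.2375,.14,None)],1,step=42)
```

```text
t 5.1 tcp [ 0.4004 -0.2353  0.1278] yaw_y 72.6 q7 1.68 tilt z [ 0.    -0.008 -1.   ] F [-0.3 -0.  -1.3] gap 0.0513
14 rows
[[1, -14.7, 32.9, -2.7, 0.0], [1, -14.7, 32.9, -2.7, 0.0], [1, -14.7, 32.9, -2.7, 0.0], [1, -14.7, 32.9, -2.7, 0.0], [1, -14.7, 32.9, -2.7, 0.0], [1, 7.9, 36.8, -0.3, 0.0], [1, 7.9, 36.8, -0.3, 0.0], [1, 7.9, 36.8, -0.3, 0.0], [1, 7.9, 36.8, -0.3, 0.0], [1, 7.9, 36.8, -0.3, 0.0], [1, 7.9, 36.8, -0.3, 0.0], [1, 7.9, 36.8, -0.3, 0.0], [1, 7.9, 36.8, -0.3, 0.0], [1, 7.9, 36.8, -0.3, 0.0]]
```

View pics/w3.png

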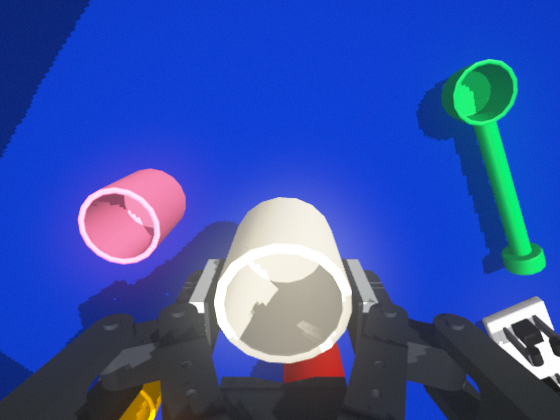

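The white cup is held between the pads (rim at 283,303). I'll work out its offset from the TCP from this picture and move on to the tray.

```bash
cat > held.py <<'E'
from rim import *
def held(f,s,hmin=.0,rad=.036):
    """cup centre & rim in TCP-relative world offsets"""
    z=load(f); P=cloud(z)[z["d"]>0]-s["ee_pos"]
    m=(np.hypot(P[:,0],P[:,1])<rad)&(P[:,2]>hmin)&(P[:,2]<.06); r=P[m]
    # keep non-gripper: saturated/light colour
    c=z["p"][z["d"]>0][m]; r=r[c.max(1)>140]
    zt=np.percentile(r[:,2],85); r=r[abs(r[:,2]-zt)<.004]
    A=np.c_[2*r[:,:2],np.ones(len(r))];x=np.linalg.lstsq(A,(r[:,:2]**2).sum(1),rcond=None)[0]
    (cx,cy),e=cv2.minEnclosingCircle(r[:,:2].astype(np.float32)*1000)
    print("rim above tcp",zt.round(4),len(r),"centre off",x[:2].round(4),"r",np.sqrt(x[2]+x[:2]@x[:2]).round(4),"enc",round(cx,1),round(cy,1),round(e,1),"-> bottom below tcp",(.062-zt).round(4))
E
python3 - <<'E'
from held import *; from plant import manip
held("w3.npz",manip.observe())
E
```

```text
rim above tcp 0.0253 5091 centre off [-0.0028  0.0008] r 0.0241 enc -6.7 3.1 33.3 -> bottom below tcp 0.0367
```

>>> move_arm --targets '[[[1,-15,33,-3,0],[1,-15,33,-3,0],[1,-15,33,-3,0],[1,-15,33,-2,0],[1,-15,33,-2,0],[1,8,37,0,0],[1,8,37,0,0],[1,8,37,0,0],[1,8,37,0,0],[1,8,37,0,0],[1,8,37,0,0],[1,8,37,0,0]]]'

```text
time: 6.3
ee_pos: [0.5429, 0.1693, 0.1178]
tcp_rot: [-0.499, -3.078, 0.023]
contact_force: [1.2, 0.3, -1.5]
finger_gap: 0.051
```

Run:
```python
from plan import *
plan([(.551,.2375,.13,None)],1,step=40)
```

```text
t 6.3 tcp [0.5429 0.1693 0.1178] yaw_y 71.6 q7 0.77 tilt z [-0.026 -0.011 -1.   ] F [ 1.2  0.3 -1.5] gap 0.051
2 rows
[[1, 7.1, 33.5, -6.5, 0.0], [1, 7.1, 33.5, -6.5, 0.0]]
```

>>> move_arm --targets '[[[1,6,34,-3,0],[1,6,34,-3,0],[1,0,0,0,0],[1,0,0,0,0]]]'

```text
time: 6.7
ee_pos: [0.5475, 0.2481, 0.1148]
tcp_rot: [-0.481, -3.07, 0.024]
contact_force: [-0.7, -2.4, -2.5]
finger_gap: 0.0512
```

Run:
```python
from plan import *; from held import *
from plant import manip
snap("wrist","w4"); held("w4.npz",manip.observe())
plan([(.554,.2367,.12,None)],1,step=40)
```

```text
rim above tcp 0.0242 4104 centre off [-0.0023  0.0001] r 0.0241 enc -6.5 1.5 31.4 -> bottom below tcp 0.0378
t 6.75 tcp [0.547  0.2487 0.1149] yaw_y 72.2 q7 0.66 tilt z [-0.037 -0.009 -0.999] F [ 0.8  1.5 -1.6] gap 0.0512
1 rows
[[1, -10.1, -9.4, -5.3, 0.0]]
```

View pics/w4.png

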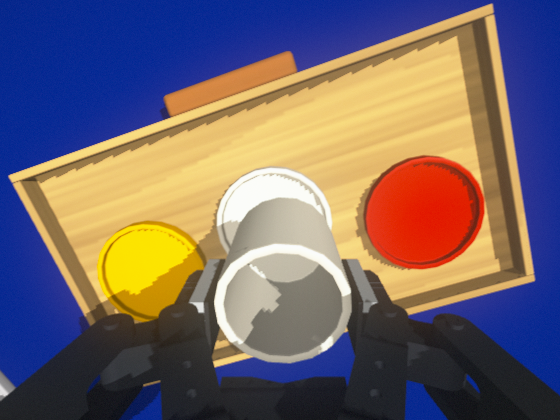

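The wrist view shows white held over the tray: red coaster (424,212), yellow (150,270), white rim arc centred near (274,218). I'll measure the coaster centres from this view.

```bash
cat > coast.py <<'E'
from h import *
def hs(z): return cv2.cvtColor(z["p"],cv2.COLOR_RGB2HSV).astype(int)
F=dict(red=lambda H,s,V:((H<8)|(H>170))&(s>140)&(V>70),yellow=lambda H,s,V:(H>22)&(H<33)&(s>190)&(V>80),white=lambda H,s,V:(s<60)&(V>120))
def coast(z,name,c,r):
    h=hs(z);m=F[name](h[...,0],h[...,1],h[...,2]);k=np.zeros(m.shape,np.uint8);cv2.circle(k,c,r,1,-1)
    cs,_=cv2.findContours((m&(k>0)).astype(np.uint8),0,1);q=cv2.convexHull(max(cs,key=cv2.contourArea))[:,0,:]
    w=plane(z,q,.016)[:,:2]
    A=np.c_[2*w,np.ones(len(w))];x=np.linalg.lstsq(A,(w**2).sum(1),rcond=None)[0]
    for _ in range(6):
        rr=np.sqrt(x[2]+x[:2]@x[:2]);e=abs(np.hypot(*(w-x[:2]).T)-rr);g=e<=max(np.percentile(e,75),.001)
        x=np.linalg.lstsq(A[g],(w[g]**2).sum(1),rcond=None)[0]
    print(name,"centre",x[:2].round(4),"R",np.sqrt(x[2]+x[:2]@x[:2]).round(4),"px",q.mean(0).round())
E
python3 - <<'E'
from coast import *
z=load("w4.npz")
coast(z,"red",(424,212),75);coast(z,"yellow",(150,265),65)
# white: upper rim arc only: image rows<210, cols 210..340
h=hs(z);m=F["white"](h[...,0],h[...,1],h[...,2]).astype(np.uint8);m[205:]=0;m[:150]=0;m[:,:205]=0;m[:,345:]=0
cs,_=cv2.findContours(m,0,1);q=max(cs,key=cv2.contourArea)[:,0,:];q=q[q[:,1]<203]
# outermost point per column
o=np.array([[u,q[q[:,0]==u][:,1].min()] for u in np.unique(q[:,0])])
w=plane(z,o,.016)[:,:2]
from scipy.optimize import least_squares
x=least_squares(lambda c:np.hypot(*(w-c).T)-.042,[.551,.2375],loss="soft_l1",f_scale=.001);print("white R=42 fit",x.x.round(4),np.sqrt((x.fun**2).mean()).round(5))
P=cloud(z);print("depth z: red floor",np.median(P[205:220,415:435,2]).round(4),"yellow",np.median(P[265:280,140:155,2]).round(4),"ledge",np.median(P[20:60,60:100,2]).round(4),"white floor",np.median(P[185:195,262:285,2]).round(4))
E
```

```text
red centre [0.5762 0.3418] R 0.0414 px [422. 215.]
yellow centre [0.5617 0.1367] R 0.0412 px [137. 258.]
white R=42 fit [0.5516 0.238 ] 0.0003
depth z: red floor 0.0106 yellow 0.0106 ledge -0.0006 white floor 0.0107
```

Run:
```python
from plan import *
plan([(.5555,.2383,.115,None),(.5555,.2383,.06,None)],1,step=20)
```

```text
t 6.75 tcp [0.547  0.2487 0.1149] yaw_y 72.2 q7 0.66 tilt z [-0.037 -0.009 -0.999] F [ 0.8  1.5 -1.6] gap 0.0512
4 rows
[[1, -11.2, -7.4, -0.4, 0.0], [1, -0.6, 0.4, 18.3, 0.0], [1, -0.6, 0.4, 18.3, 0.0], [1, -0.6, 0.4, 18.3, 0.0]]
```

>>> move_arm --targets '[[[1,-11,-7.5,0,0],[1,-0.6,0.4,18,0],[1,-0.6,0.4,18,0],[1,-0.6,0.4,15,0],[1,0,0,0,0],[1,0,0,0,0]]]'

```text
time: 7.35
ee_pos: [0.5591, 0.2253, 0.0597]
tcp_rot: [-0.498, -3.067, 0.032]
contact_force: [0.8, 0.0, -1.7]
finger_gap: 0.0515
```

Run:
```python
from plan import *
plan([(.5555,.2383,.0505,None)],1,step=20)
```

```text
t 7.35 tcp [0.5591 0.2253 0.0597] yaw_y 71.6 q7 0.67 tilt z [-0.038 -0.015 -0.999] F [ 0.8  0.  -1.7] gap 0.0515
1 rows
[[1, 7.2, 11.5, 9.1, 0.0]]
```

>>> move_arm --targets '[[[1,3.5,6,0,0],[1,3.5,5.5,0,0],[1,0,0,3,0],[1,0,0,0,0]]]'

```text
time: 7.75
ee_pos: [0.5572, 0.24, 0.0588]
tcp_rot: [-0.499, -3.069, 0.029]
contact_force: [0.1, -0.5, -2.5]
finger_gap: 0.0513
```

Run:
```python
from plan import *
plan([(.5555,.2383,.0505,None)],1,step=20)
```

```text
t 7.75 tcp [0.5572 0.24   0.0588] yaw_y 71.6 q7 0.65 tilt z [-0.034 -0.013 -0.999] F [ 0.1 -0.5 -2.5] gap 0.0513
1 rows
[[1, 0.8, -2.0, 8.3, 0.0]]
```

>>> move_arm --targets '[[[1,0.8,-1.5,4,0],[1,0,0,4,0],[1,0,0,1,0]]]'

```text
time: 8.05
ee_pos: [0.5557, 0.2395, 0.0499]
tcp_rot: [-0.497, -3.071, 0.028]
contact_force: [-1.1, -0.6, -1.5]
finger_gap: 0.0515
```

Run:
```python
from plan import *
from held import *; from plant import manip
snap("wrist","w5");held("w5.npz",manip.observe())
plan([(.5555,.2383,.0505,None)],1,step=20)
```

```text
rim above tcp 0.0241 3902 centre off [-0.0025  0.0014] r 0.0239 enc -1.2 2.6 27.7 -> bottom below tcp 0.0379
t 8.1 tcp [0.5558 0.2395 0.05  ] yaw_y 71.6 q7 0.65 tilt z [-0.033 -0.013 -0.999] F [-0.2 -0.3 -1.4] gap 0.0513
1 rows
[[1, -0.1, -1.2, -0.5, 0.0]]
```

View pics/w5.png

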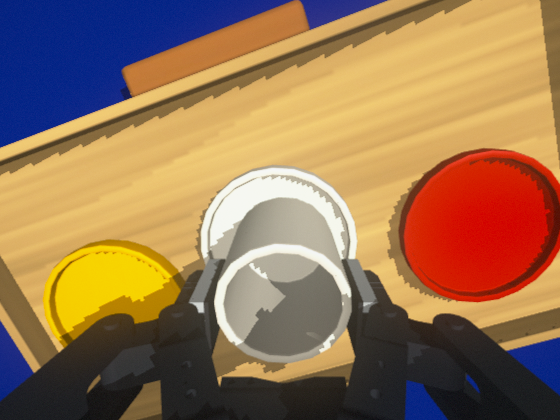

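White is centred inside its coaster's rim arc, with its bottom about 1 mm above the floor. I'll ease it down and release.

>>> move_arm --targets '[[[1,0,-1,1,0],[1,0,0,1,0],[1,0,0,0,0]]]'

```text
time: 8.4
ee_pos: [0.5559, 0.2395, 0.05]
tcp_rot: [-0.497, -3.072, 0.026]
contact_force: [-0.2, 0.6, -2.0]
finger_gap: 0.0508
```

>>> move_arm --targets '[[[1,0,0,2.5,0],[1,0,0,2,0],[1,0,0,0.5,0]]]'

```text
time: 8.7
ee_pos: [0.5562, 0.2396, 0.0499]
tcp_rot: [-0.498, -3.073, 0.026]
contact_force: [0.6, 0.0, -2.5]
finger_gap: 0.0511
```

>>> move_arm --targets '[[[1,0,0,4,0],[1,0,0,3,0]]]'

```text
time: 8.9
ee_pos: [0.5562, 0.2398, 0.0493]
tcp_rot: [-0.499, -3.073, 0.028]
contact_force: [-8.6, -5.0, 25.0]
finger_gap: 0.0511
```

Contact is 25 N, so the cup is seated. I'll relieve it and open.

>>> move_arm --targets '[[[1,0,0,-0.5,0],[0,0,0,0,0],[0,0,0,0,0],[0,0,0,0,0],[0,0,0,0,0],[0,0,0,0,0]]]'

```text
time: 9.5
ee_pos: [0.557, 0.2395, 0.0494]
tcp_rot: [-0.5, -3.074, 0.027]
contact_force: [-0.4, 0.2, -0.2]
finger_gap: 0.0857
```

Run:
```python
from plan import *
plan([(.556,.239,.15,None),(.56,.0,.17,None)],0,step=40)
```

```text
t 9.5 tcp [0.557  0.2395 0.0494] yaw_y 71.5 q7 0.65 tilt z [-0.029 -0.013 -0.999] F [-0.4  0.2 -0.2] gap 0.0857
9 rows
[[0, 1.0, -1.0, -33.5, 0.0], [0, 1.0, -1.0, -33.5, 0.0], [0, 1.0, -1.0, -33.5, 0.0], [0, -13.2, -37.6, -2.8, 0.0], [0, -13.2, -37.6, -2.8, 0.0], [0, -13.2, -37.6, -2.8, 0.0], [0, -13.2, -37.6, -2.8, 0.0], [0, -13.2, -37.6, -2.8, 0.0], [0, -13.2, -37.6, -2.8, 0.0]]
```

>>> move_arm --targets '[[[0,1,-1,-25,0],[0,1,-1,-35,0],[0,1,-1,-35,0],[0,0,0,-25,0],[0,0,0,0,0]]]'

```text
time: 10.0
ee_pos: [0.555, 0.2386, 0.1704]
tcp_rot: [-0.498, -3.069, 0.032]
contact_force: [-0.1, -0.6, -0.6]
finger_gap: 0.0853
```

Run:
```python
from plan import *; from rim import *
z=snap("wrist","w6"); cloudrim(z,np.array([.5514,.2378]))
plan([(.5477,-.2563,.17,None)],0,step=45)
```

```text
top z 0.0729 n 1318 circle [0.5521 0.2409] r 0.0236 enc 0.5526 0.2409 26.0
t 10.05 tcp [0.554  0.2381 0.1687] yaw_y 71.6 q7 0.68 tilt z [-0.038 -0.016 -0.999] F [-0.1 -0.4  0.4] gap 0.085
11 rows
[[0, -13.7, -42.8, 0.6, 0.0], [0, -13.7, -42.8, 0.6, 0.0], [0, -13.7, -42.8, 0.6, 0.0], [0, -13.7, -42.8, 0.6, 0.0], [0, -13.7, -42.8, 0.6, 0.0], [0, -13.7, -42.8, 0.6, 0.0], [0, -13.7, -42.8, 0.6, 0.0], [0, -13.7, -42.8, 0.6, 0.0], [0, -13.7, -42.8, 0.6, 0.0], [0, -13.7, -42.8, 0.6, 0.0], [0, -13.7, -42.8, 0.6, 0.0]]
```

View pics/w6.png

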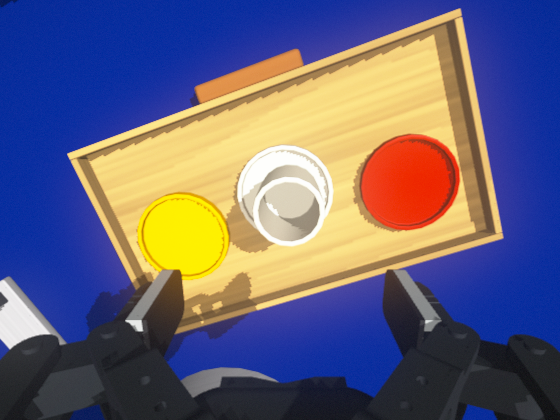

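White stands in its coaster (rim z 0.073 = 0.011 + 0.062), about 3 mm off centre. Now red.

>>> move_arm --targets '[[[0,-14,-43,0,0],[0,-14,-43,0,0],[0,-14,-43,0,0],[0,-14,-43,0,0],[0,-14,-43,0,0],[0,-14,-43,0,0],[0,-14,-43,0,0],[0,-14,-43,0,0],[0,-14,-43,0,0],[0,-12,-40,0,0],[0,-6,-20,0,0],[0,0,0,0,0]]]'

```text
time: 11.25
ee_pos: [0.5391, -0.2468, 0.1565]
tcp_rot: [-0.484, -3.042, 0.033]
contact_force: [-0.6, 0.1, -0.8]
finger_gap: 0.0852
```

Run:
```python
from plan import *; from rim import *
z=snap("wrist","w7"); cloudrim(z,np.array([.5477,-.2563]));cloudrim(z,np.array([.506,-.398]))
plan([(.5477,-.2563,.17,None)],0,step=45)
```

```text
top z 0.0621 n 1316 circle [ 0.5483 -0.2562] r 0.0237 enc 0.5487 -0.2564 26.0
top z 0.0617 n 1616 circle [ 0.5057 -0.3975] r 0.0237 enc 0.5057 -0.3987 26.7
t 11.3 tcp [ 0.539  -0.2449  0.1562] yaw_y 72.0 q7 1.54 tilt z [-0.064 -0.011 -0.998] F [ 0.5 -0.2 -0.4] gap 0.0853
1 rows
[[0, -11.0, -8.6, -14.2, 0.0]]
```

View pics/w7.png

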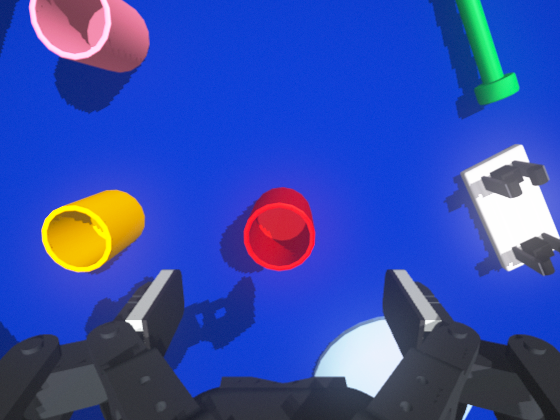

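The wrist view shows red at rim (280,236), centre (0.5483, -0.2563), and yellow at (76,238), centre (0.5057, -0.398). The tool is leaning 0.064 rad, so I'll move more slowly and watch it.

Run:
```python
from plan import *
plan([(.5483,-.2563,.135,None),(.5483,-.2563,.032,None)],0,step=25)
```

```text
t 11.3 tcp [ 0.539  -0.2449  0.1562] yaw_y 72.0 q7 1.54 tilt z [-0.064 -0.011 -0.998] F [ 0.5 -0.2 -0.4] gap 0.0853
7 rows
[[0, -6.8, -3.7, 10.3, 0.0], [0, -6.8, -3.7, 10.3, 0.0], [0, -1.2, 0.6, 20.6, 0.0], [0, -1.2, 0.6, 20.6, 0.0], [0, -1.2, 0.6, 20.6, 0.0], [0, -1.2, 0.6, 20.6, 0.0], [0, -1.2, 0.6, 20.6, 0.0]]
```

>>> move_arm --targets '[[[0,-7,-4,10,0],[0,-7,-4,10,0],[0,-1,0,15,0],[0,-1,0,15,0],[0,0,0,0,0],[0,0,0,0,0]]]'

```text
time: 11.9
ee_pos: [0.5494, -0.2491, 0.0971]
tcp_rot: [-0.465, -3.039, 0.023]
contact_force: [0.8, 0.6, 0.9]
finger_gap: 0.0853
```

Run:
```python
from plan import *
plan([(.5483,-.2563,.032,None)],0,step=25)
```

```text
t 11.9 tcp [ 0.5494 -0.2491  0.0971] yaw_y 72.7 q7 1.55 tilt z [-0.069 -0.005 -0.998] F [0.8 0.6 0.9] gap 0.0853
3 rows
[[0, -1.8, -1.8, 21.7, 0.0], [0, -1.8, -1.8, 21.7, 0.0], [0, -1.8, -1.8, 21.7, 0.0]]
```

>>> move_arm --targets '[[[0,-2,-7,0,0],[0,-2,0,22,0],[0,-2,0,22,0],[0,0,0,20,0],[0,0,0,0,0],[0,0,0,0,0]]]'

```text
time: 12.5
ee_pos: [0.5523, -0.2619, 0.036]
tcp_rot: [-0.466, -3.047, 0.028]
contact_force: [0.1, 0.1, 0.2]
finger_gap: 0.0855
```

Run:
```python
from plan import *
plan([(.5483,-.2563,.032,None)],0,step=25)
```

```text
t 12.5 tcp [ 0.5523 -0.2619  0.036 ] yaw_y 72.6 q7 1.55 tilt z [-0.061 -0.009 -0.998] F [0.1 0.1 0.2] gap 0.0855
1 rows
[[0, 5.3, 4.3, 4.2, 0.0]]
```

>>> move_arm --targets '[[[0,3,3,2,0],[0,0,0,0,0],[1,0,0,0,0],[1,0,0,0,0],[1,0,0,0,0],[1,0,0,0,0],[1,0,0,0,0],[1,0,0,0,0]]]'

```text
time: 13.3
ee_pos: [0.5533, -0.2591, 0.0394]
tcp_rot: [-0.467, -3.054, 0.031]
contact_force: [-0.3, 0.1, -1.2]
finger_gap: 0.0512
```

>>> move_arm --targets '[[[1,0,0,-20,0],[1,0,0,-30,0],[1,0,0,-30,0],[1,0,0,-15,0],[1,0,0,0,0],[1,0,0,0,0]]]'

```text
time: 13.9
ee_pos: [0.5556, -0.2572, 0.1336]
tcp_rot: [-0.466, -3.047, 0.029]
contact_force: [-0.5, 0.3, -1.7]
finger_gap: 0.051
```

Run:
```python
from plan import *; from held import *; from plant import manip
snap("wrist","w8"); held("w8.npz",manip.observe(),hmin=.005)
plan([(.58,.3418,.145,None)],1,step=35)
```

```text
rim above tcp 0.0231 4939 centre off [-0.0047  0.002 ] r 0.0241 enc -6.5 3.7 33.5 -> bottom below tcp 0.0389
t 13.95 tcp [ 0.5556 -0.2572  0.1334] yaw_y 72.6 q7 1.56 tilt z [-0.061 -0.01  -0.998] F [ 0.8 -0.4 -1.9] gap 0.0512
18 rows
[[1, 8.7, 32.1, -1.0, 0.0], [1, 8.7, 32.1, -1.0, 0.0], [1, 8.7, 32.1, -1.0, 0.0], [1, 8.7, 32.1, -1.0, 0.0], [1, 8.7, 32.1, -1.0, 0.0], [1, 8.7, 32.1, -1.0, 0.0], [1, 8.7, 32.1, -1.0, 0.0], [1, 8.7, 32.1, -1.0, 0.0], [1, 8.7, 32.1, -1.0, 0.0], [1, 8.7, 32.1, -1.0, 0.0], [1, 8.7, 32.1, -1.0, 0.0], [1, 8.7, 32.1, -1.0, 0.0], [1, 8.7, 32.1, -1.0, 0.0], [1, 8.7, 32.1, -1.0, 0.0], [1, 8.7, 32.1, -1.0, 0.0], [1, 8.7, 32.1, -1.0, 0.0], [1, 8.7, 32.1, -1.0, 0.0], [1, 8.7, 32.1, -1.0, 0.0]]
```

View pics/w8.png

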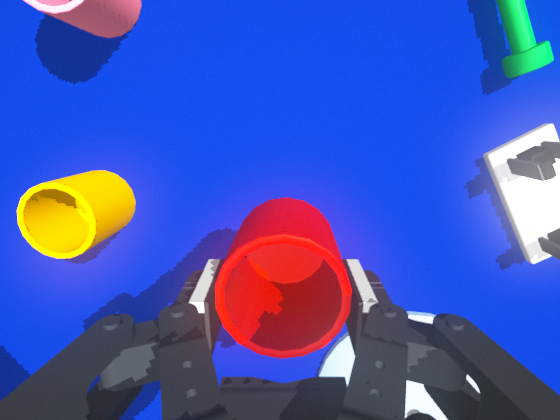

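>>> move_arm --targets '[[[1,5,20,-5,0],[1,9,32,-5,0],[1,9,32,-4,0],[1,9,32,-4,0],[1,9,32,-4,0],[1,9,32,-3,0],[1,9,32,-3,0],[1,9,32,-2,0],[1,9,32,-2,0],[1,9,32,-2,0],[1,9,32,-2,0],[1,9,32,-2,0]]]'

```text
time: 15.15
ee_pos: [0.5602, 0.1339, 0.1478]
tcp_rot: [-0.484, -3.014, 0.039]
contact_force: [0.2, 0.9, -1.1]
finger_gap: 0.0509
```

Run:
```python
from plan import *
plan([(.58,.3418,.16,None)],1,step=35)
```

```text
t 15.15 tcp [0.5602 0.1339 0.1478] yaw_y 71.8 q7 0.89 tilt z [-0.091 -0.011 -0.996] F [ 0.2  0.9 -1.1] gap 0.0509
6 rows
[[1, 7.9, 33.8, -2.7, 0.0], [1, 7.9, 33.8, -2.7, 0.0], [1, 7.9, 33.8, -2.7, 0.0], [1, 7.9, 33.8, -2.7, 0.0], [1, 7.9, 33.8, -2.7, 0.0], [1, 7.9, 33.8, -2.7, 0.0]]
```

Lean accumulates on fast traverses. There is plenty of time, so I'll go slower.

>>> move_arm --targets '[[[1,3,15,-2,0],[1,3,15,-2,0],[1,3,15,-2,0],[1,3,15,-2,0],[1,3,15,-2,0],[1,3,15,-2,0],[1,3,15,-1,0],[1,3,15,-1,0],[1,3,15,-1,0],[1,3,15,-1,0]]]'

```text
time: 16.15
ee_pos: [0.58, 0.2949, 0.1567]
tcp_rot: [-0.486, -3.008, 0.045]
contact_force: [-0.2, 0.0, -1.5]
finger_gap: 0.0509
```

Run:
```python
from plan import *
plan([(.58,.3418,.16,None)],1,step=35)
```

```text
t 16.15 tcp [0.58   0.2949 0.1567] yaw_y 71.8 q7 0.66 tilt z [-0.097 -0.014 -0.995] F [-0.2  0.  -1.5] gap 0.0509
2 rows
[[1, 7.5, 22.2, -2.0, 0.0], [1, 7.5, 22.2, -2.0, 0.0]]
```

>>> move_arm --targets '[[[1,5,15,0,0],[1,5,12,0,0],[1,3,8,0,0],[1,0,0,0,0],[1,0,0,0,0]]]'

```text
time: 16.65
ee_pos: [0.5771, 0.3395, 0.1558]
tcp_rot: [-0.479, -3.008, 0.044]
contact_force: [-0.4, -0.7, -1.7]
finger_gap: 0.0506
```

Run:
```python
from plan import *; from held import *; from plant import manip
snap("wrist","w9"); held("w9.npz",manip.observe(),hmin=.005)
plan([(.58,.3418,.16,None)],1,step=35)
```

```text
rim above tcp 0.0237 3997 centre off [-0.0033  0.0021] r 0.0243 enc -7.5 3.7 32.2 -> bottom below tcp 0.0383
t 16.7 tcp [0.5771 0.3395 0.1558] yaw_y 72.0 q7 0.61 tilt z [-0.099 -0.013 -0.995] F [-0.  -0.2 -1.9] gap 0.0511
1 rows
[[1, -1.7, 2.9, -4.5, 0.0]]
```

View pics/w9.png

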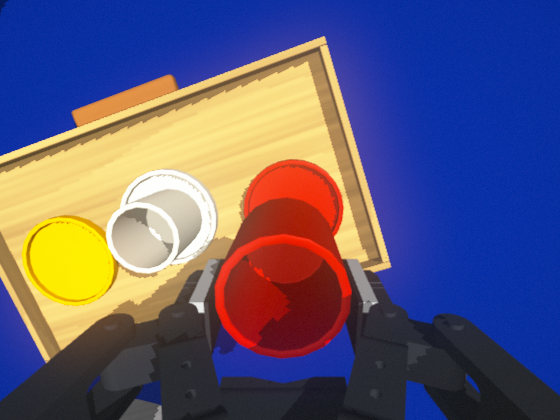

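Run:
```python
from plan import *
plan([(.582,.340,.075,None)],1,step=30)
```

```text
t 16.7 tcp [0.5771 0.3395 0.1558] yaw_y 72.0 q7 0.61 tilt z [-0.099 -0.013 -0.995] F [-0.  -0.2 -1.9] gap 0.0511
3 rows
[[1, -3.9, 1.8, 26.6, 0.0], [1, -3.9, 1.8, 26.6, 0.0], [1, -3.9, 1.8, 26.6, 0.0]]
```

>>> move_arm --targets '[[[1,-4,2,26,0],[1,-4,2,26,0],[1,-3,1,22,0],[1,0,0,0,0],[1,0,0,0,0]]]'

```text
time: 17.2
ee_pos: [0.5852, 0.335, 0.0812]
tcp_rot: [-0.489, -3.011, 0.045]
contact_force: [-0.3, 0.6, -2.0]
finger_gap: 0.0509
```

Run:
```python
from plan import *
plan([(.582,.340,.052,None)],1,step=30)
```

```text
t 17.2 tcp [0.5852 0.335  0.0812] yaw_y 71.6 q7 0.6 tilt z [-0.095 -0.014 -0.995] F [-0.3  0.6 -2. ] gap 0.0509
1 rows
[[1, 2.2, 5.0, 29.3, 0.0]]
```

>>> move_arm --targets '[[[1,1,3,10,0],[1,0.5,1,10,0],[1,0,0,6,0],[1,0,0,0,0],[1,0,0,0,0]]]'

```text
time: 17.7
ee_pos: [0.5845, 0.3397, 0.0571]
tcp_rot: [-0.491, -3.014, 0.04]
contact_force: [-0.0, 0.2, -0.8]
finger_gap: 0.0515
```

Run:
```python
from plan import *; from held import *; from plant import manip
snap("wrist","w10"); held("w10.npz",manip.observe(),hmin=.005)
plan([(.582,.340,.05,None)],1,step=30)
```

```text
rim above tcp 0.0235 4100 centre off [-0.0035  0.0022] r 0.0243 enc -5.6 3.1 32.3 -> bottom below tcp 0.0385
t 17.75 tcp [0.5844 0.3397 0.057 ] yaw_y 71.6 q7 0.59 tilt z [-0.09  -0.012 -0.996] F [-0.4  0.8 -1.5] gap 0.0509
1 rows
[[1, 1.8, -0.2, 7.2, 0.0]]
```

View pics/w10.png

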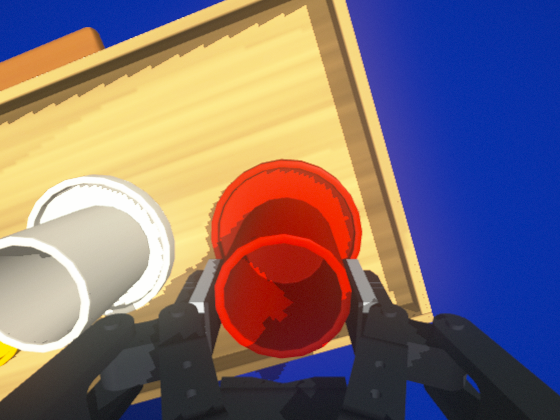

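Red is over its coaster and inside the rim. Lowering to contact.

>>> move_arm --targets '[[[1,2,0,4,0],[1,0,0,4,0],[1,0,0,3,0],[1,0,0,3,0]]]'

```text
time: 18.15
ee_pos: [0.582, 0.3411, 0.0503]
tcp_rot: [-0.492, -3.016, 0.039]
contact_force: [-5.4, -4.9, 17.5]
finger_gap: 0.0511
```

>>> move_arm --targets '[[[1,0,0,1,0],[0,0,0,0,0],[0,0,0,0,0],[0,0,0,0,0],[0,0,0,0,0],[0,0,0,0,0]]]'

```text
time: 18.75
ee_pos: [0.5828, 0.3417, 0.0508]
tcp_rot: [-0.492, -3.018, 0.037]
contact_force: [-0.3, -0.3, 0.3]
finger_gap: 0.0856
```

Run:
```python
from plan import *
plan([(.582,.340,.17,None)],0,step=30)
```

```text
t 18.75 tcp [0.5828 0.3417 0.0508] yaw_y 71.6 q7 0.59 tilt z [-0.086 -0.01  -0.996] F [-0.3 -0.3  0.3] gap 0.0856
4 rows
[[0, 2.4, -1.6, -29.7, 0.0], [0, 2.4, -1.6, -29.7, 0.0], [0, 2.4, -1.6, -29.7, 0.0], [0, 2.4, -1.6, -29.7, 0.0]]
```

>>> move_arm --targets '[[[0,1,-1,-15,0],[0,1,-1,-15,0],[0,1,-1,-15,0],[0,1,-1,-15,0],[0,1,-1,-15,0],[0,1,-1,-15,0],[0,1,-1,-15,0],[0,1,-1,-15,0],[0,0,0,0,0]]]'

```text
time: 19.65
ee_pos: [0.5844, 0.3384, 0.1855]
tcp_rot: [-0.493, -3.022, 0.032]
contact_force: [0.6, 0.0, -0.1]
finger_gap: 0.0855
```

Run:
```python
from plan import *; from rim import *
z=snap("wrist","w11"); cloudrim(z,np.array([.5762,.3418]));cloudrim(z,np.array([.552,.24]))
plan([(.56,.05,.2,None)],0,step=30)
```

```text
top z 0.073 n 1144 circle [0.5768 0.3425] r 0.0236 enc 0.5771 0.3423 25.8
top z 0.0727 n 1275 circle [0.5525 0.2417] r 0.0237 enc 0.5528 0.2412 26.2
t 19.7 tcp [0.5839 0.3381 0.1842] yaw_y 71.6 q7 0.61 tilt z [-0.083 -0.009 -0.997] F [-0.1 -0.5 -0.4] gap 0.0853
10 rows
[[0, -6.8, -28.1, -1.1, 0.0], [0, -6.8, -28.1, -1.1, 0.0], [0, -6.8, -28.1, -1.1, 0.0], [0, -6.8, -28.1, -1.1, 0.0], [0, -6.8, -28.1, -1.1, 0.0], [0, -6.8, -28.1, -1.1, 0.0], [0, -6.8, -28.1, -1.1, 0.0], [0, -6.8, -28.1, -1.1, 0.0], [0, -6.8, -28.1, -1.1, 0.0], [0, -6.8, -28.1, -1.1, 0.0]]
```

View pics/w11.png

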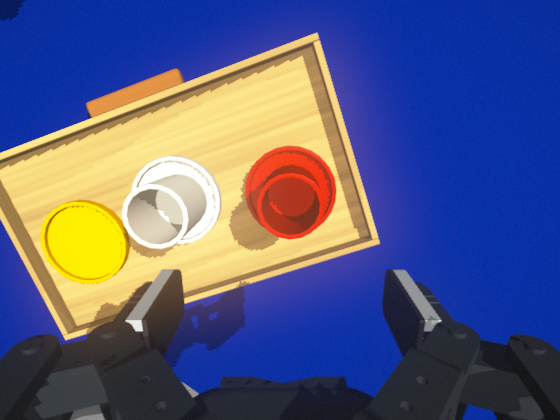

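Red is in place, within 1 mm and rim z 0.073. Heading back for yellow at a gentle pace while watching the lean.

>>> move_arm --targets '[[[0,-5,-20,0,0],[0,-5,-20,0,0],[0,-5,-20,0,0],[0,-5,-20,0,0],[0,-5,-20,0,0],[0,-5,-20,0,0],[0,-5,-20,0,0],[0,-5,-20,0,0],[0,-5,-20,0,0],[0,-5,-20,0,0],[0,-5,-20,0,0],[0,-5,-20,0,0]]]'

```text
time: 20.9
ee_pos: [0.5566, 0.0813, 0.1782]
tcp_rot: [-0.48, -3.007, 0.041]
contact_force: [-0.2, 1.1, -0.5]
finger_gap: 0.0856
```

Run:
```python
from plan import *
plan([(.506,-.398,.17,None)],0,step=30)
```

```text
t 20.9 tcp [0.5566 0.0813 0.1782] yaw_y 72.0 q7 0.99 tilt z [-0.1   -0.011 -0.995] F [-0.2  1.1 -0.5] gap 0.0856
17 rows
[[0, -6.0, -27.7, 1.1, 0.0], [0, -6.0, -27.7, 1.1, 0.0], [0, -6.0, -27.7, 1.1, 0.0], [0, -6.0, -27.7, 1.1, 0.0], [0, -6.0, -27.7, 1.1, 0.0], [0, -6.0, -27.7, 1.1, 0.0], [0, -6.0, -27.7, 1.1, 0.0], [0, -6.0, -27.7, 1.1, 0.0], [0, -6.0, -27.7, 1.1, 0.0], [0, -6.0, -27.7, 1.1, 0.0], [0, -6.0, -27.7, 1.1, 0.0], [0, -6.0, -27.7, 1.1, 0.0], [0, -6.0, -27.7, 1.1, 0.0], [0, -6.0, -27.7, 1.1, 0.0], [0, -6.0, -27.7, 1.1, 0.0], [0, -6.0, -27.7, 1.1, 0.0], [0, -6.0, -27.7, 1.1, 0.0]]
```

>>> move_arm --targets '[[[0,-3,-20,0,0.036],[0,-3,-20,0,0.036],[0,-3,-20,0,0.036],[0,-2,-20,0,0.036],[0,-2,-20,0,0.036],[0,-2,-20,0,0.036],[0,-1,-20,0,0.036],[0,-1,-20,0,0.036]]]'

```text
time: 21.7
ee_pos: [0.4968, -0.0816, 0.1846]
tcp_rot: [-0.945, -2.897, 0.065]
contact_force: [0.4, -0.0, 0.4]
finger_gap: 0.0856
```

Run:
```python
from plan import *
plan([(.506,-.398,.17,None)],0,step=30)
from plant import manip; print(manip.observe()["joint_positions"].round(2))
```

```text
t 21.7 tcp [ 0.4968 -0.0816  0.1846] yaw_y 54.0 q7 0.99 tilt z [-0.102 -0.011 -0.995] F [ 0.4 -0.   0.4] gap 0.0856
11 rows
[[0, -17.7, -22.6, 1.6, 0.0], [0, -17.7, -22.6, 1.6, 0.0], [0, -17.7, -22.6, 1.6, 0.0], [0, -17.7, -22.6, 1.6, 0.0], [0, -17.7, -22.6, 1.6, 0.0], [0, -17.7, -22.6, 1.6, 0.0], [0, -17.7, -22.6, 1.6, 0.0], [0, -17.7, -22.6, 1.6, 0.0], [0, -17.7, -22.6, 1.6, 0.0], [0, -17.7, -22.6, 1.6, 0.0], [0, -17.7, -22.6, 1.6, 0.0]]
[ 0.16  0.34 -0.08  1.9   0.06  1.01  0.99]
```

>>> move_arm --targets '[[[0,0,0,0,0],[0,0,0,0,0],[0,0,0,0,0],[0,0,0,0,0],[0,0,0,0,0],[0,0,0,0,0],[0,0,0,0,0],[0,0,0,0,0]]]'

```text
time: 22.5
ee_pos: [0.4961, -0.0818, 0.1849]
tcp_rot: [-0.947, -2.897, 0.064]
contact_force: [-0.2, -0.5, 0.2]
finger_gap: 0.0853
```

Run:
```python
from plan import *
plan([(.506,-.398,.17,None)],0,step=30)
from plant import manip; print(manip.observe()["joint_positions"].round(3))
```

```text
t 22.5 tcp [ 0.4961 -0.0818  0.1849] yaw_y 53.9 q7 0.99 tilt z [-0.102 -0.011 -0.995] F [-0.2 -0.5  0.2] gap 0.0853
11 rows
[[0, -17.8, -22.6, 1.6, 0.0], [0, -17.8, -22.6, 1.6, 0.0], [0, -17.8, -22.6, 1.6, 0.0], [0, -17.8, -22.6, 1.6, 0.0], [0, -17.8, -22.6, 1.6, 0.0], [0, -17.8, -22.6, 1.6, 0.0], [0, -17.8, -22.6, 1.6, 0.0], [0, -17.8, -22.6, 1.6, 0.0], [0, -17.8, -22.6, 1.6, 0.0], [0, -17.8, -22.6, 1.6, 0.0], [0, -17.8, -22.6, 1.6, 0.0]]
[ 0.164  0.337 -0.082  1.898  0.055  1.01   0.992]
```

Run:
```python
from plan import *
plan([(.62,-.10,.185,None)],0,step=45)
```

```text
t 22.5 tcp [ 0.4961 -0.0818  0.1849] yaw_y 53.9 q7 0.99 tilt z [-0.102 -0.011 -0.995] F [-0.2 -0.5  0.2] gap 0.0853
3 rows
[[0, -36.7, 19.4, -4.2, 0.0], [0, -36.7, 19.4, -4.2, 0.0], [0, -36.7, 19.4, -4.2, 0.0]]
```

>>> move_arm --targets '[[[0,-37,19,-4,0],[0,-37,19,-4,0],[0,-37,19,-4,0],[0,0,0,0,0]]]'

```text
time: 22.9
ee_pos: [0.6206, -0.101, 0.1822]
tcp_rot: [-0.944, -2.892, 0.066]
contact_force: [-0.8, 0.0, -0.0]
finger_gap: 0.0856
```

Run:
```python
from plan import *
plan([(.506,-.398,.17,1.35)],0,step=25)
from plant import manip; print(manip.observe()["joint_positions"].round(3))
```

```text
t 22.9 tcp [ 0.6206 -0.101   0.1822] yaw_y 54.0 q7 1.0 tilt z [-0.107 -0.011 -0.994] F [-0.8  0.  -0. ] gap 0.0856
13 rows
[[0, -6.5, -23.5, 2.1, -0.031], [0, -5.7, -23.7, 2.1, -0.031], [0, -5.0, -23.9, 2.1, -0.031], [0, -4.2, -24.0, 2.1, -0.031], [0, -3.5, -24.2, 2.1, -0.031], [0, -2.7, -24.3, 2.1, -0.031], [0, -2.0, -24.3, 2.1, -0.031], [0, -1.2, -24.4, 2.1, -0.031], [0, -0.4, -24.4, 2.1, -0.031], [0, 0.3, -24.4, 2.1, -0.031], [0, 1.1, -24.4, 2.1, -0.031], [0, 1.9, -24.3, 2.1, -0.031], [0, 2.6, -24.3, 2.1, -0.031]]
[ 0.155  0.55  -0.069  1.572  0.063  1.127  1.004]
```

>>> move_arm --targets '[[[0,0,0,0,-0.1],[0,0,0,0,-0.1],[0,0,0,0,-0.1],[0,0,0,0,-0.1],[0,0,0,0,0]]]'

```text
time: 23.4
ee_pos: [0.6185, -0.1001, 0.1795]
tcp_rot: [-0.325, -3.013, 0.033]
contact_force: [-0.5, 0.7, -0.1]
finger_gap: 0.0855
```

Run:
```python
from plan import *
plan([(.55,-.12,.185,None)],0,step=45)
from plant import manip; print(manip.observe()["joint_positions"].round(3))
```

```text
t 23.4 tcp [ 0.6185 -0.1001  0.1795] yaw_y 77.8 q7 1.38 tilt z [-0.112 -0.01  -0.994] F [-0.5  0.7 -0.1] gap 0.0855
2 rows
[[0, 31.4, -17.1, 1.2, 0.0], [0, 31.4, -17.1, 1.2, 0.0]]
[ 0.219  0.557 -0.16   1.572  0.114  1.132  1.379]
```

>>> move_arm --targets '[[[0,0,-10,-15,0],[0,0,-10,-15,0],[0,0,-10,-15,0],[0,0,-10,-15,0],[0,0,-10,-15,0],[0,0,-10,-15,0],[0,0,-10,-15,0],[0,0,-10,-15,0],[0,0,-10,-15,0],[0,0,-10,-15,0],[0,0,0,0,0]]]'

```text
time: 24.5
ee_pos: [0.6107, -0.2114, 0.3562]
tcp_rot: [-0.37, -3.022, 0.045]
contact_force: [-0.5, -0.4, 0.6]
finger_gap: 0.0853
```

Run:
```python
from plan import *
plan([(.506,-.3,.185,None)],0,step=45)
```

```text
t 24.5 tcp [ 0.6107 -0.2114  0.3562] yaw_y 76.1 q7 1.55 tilt z [-0.1   -0.018 -0.995] F [-0.5 -0.4  0.6] gap 0.0853
5 rows
[[0, 12.8, -20.8, 36.5, 0.0], [0, 12.8, -20.8, 36.5, 0.0], [0, 12.8, -20.8, 36.5, 0.0], [0, 12.8, -20.8, 36.5, 0.0], [0, 12.8, -20.8, 36.5, 0.0]]
```

>>> move_arm --targets '[[[0,13,-21,36,0],[0,13,-21,36,0],[0,13,-21,36,0],[0,13,-21,36,0],[0,8,-15,22,0],[0,0,0,0,0],[0,0,0,0,0]]]'

```text
time: 25.2
ee_pos: [0.5111, -0.2973, 0.2007]
tcp_rot: [-0.383, -3.031, 0.045]
contact_force: [0.5, 0.3, -0.4]
finger_gap: 0.0853
```

Run:
```python
from plan import *
plan([(.5057,-.3978,.15,None)],0,step=25)
```

```text
t 25.2 tcp [ 0.5111 -0.2973  0.2007] yaw_y 75.7 q7 1.7 tilt z [-0.089 -0.018 -0.996] F [ 0.5  0.3 -0.4] gap 0.0853
5 rows
[[0, -4.8, -19.3, 10.6, 0.0], [0, -4.8, -19.3, 10.6, 0.0], [0, -4.8, -19.3, 10.6, 0.0], [0, -4.8, -19.3, 10.6, 0.0], [0, -4.8, -19.3, 10.6, 0.0]]
```

High arcs undo the lean (-0.112 to -0.089). Continuing to yellow.

>>> move_arm --targets '[[[0,-5,-20,8,0],[0,-5,-20,8,0],[0,-5,-20,8,0],[0,-5,-20,8,0],[0,-2,-10,4,0],[0,0,0,0,0],[0,0,0,0,0]]]'

```text
time: 25.9
ee_pos: [0.5176, -0.3949, 0.1723]
tcp_rot: [-0.373, -3.047, 0.051]
contact_force: [0.4, 0.8, -0.5]
finger_gap: 0.0854
```

Run:
```python
from plan import *; from rim import *
z=snap("wrist","w12"); cloudrim(z,np.array([.5057,-.398]))
plan([(.5057,-.3978,.10,None),(.5057,-.3978,.035,None)],0,step=25)
```

```text
top z 0.0621 n 1164 circle [ 0.5055 -0.3985] r 0.0236 enc 0.5058 -0.3987 25.9
t 25.95 tcp [ 0.5176 -0.3948  0.1723] yaw_y 76.1 q7 1.84 tilt z [-0.075 -0.024 -0.997] F [-0.4  0.5  0.8] gap 0.0855
6 rows
[[0, 2.0, -0.9, 24.4, 0.0], [0, 2.0, -0.9, 24.4, 0.0], [0, 2.0, -0.9, 24.4, 0.0], [0, -1.4, 0.9, 21.6, 0.0], [0, -1.4, 0.9, 21.6, 0.0], [0, -1.4, 0.9, 21.6, 0.0]]
```

View pics/w12.png

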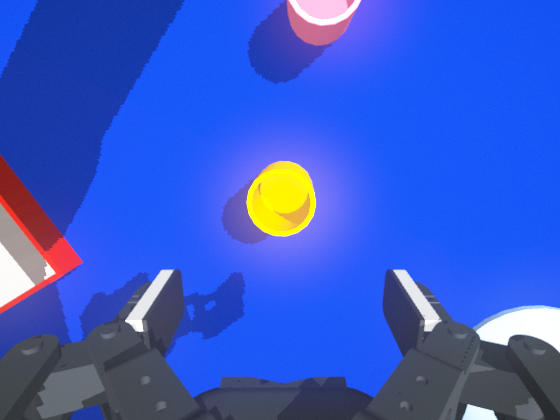

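The yellow cup (281,200) is clear of its neighbours, centre (0.5056, -0.3986), rim 0.062. Descending.

>>> move_arm --targets '[[[0,2,-1,20,0],[0,2,-1,25,0],[0,2,-1,25,0],[0,0,0,15,0],[0,0,0,0,0],[0,0,0,0,0]]]'

```text
time: 26.55
ee_pos: [0.5103, -0.3931, 0.09]
tcp_rot: [-0.362, -3.056, 0.05]
contact_force: [-0.0, -0.6, 0.1]
finger_gap: 0.0851
```

Run:
```python
from plan import *
plan([(.5056,-.3986,.033,None)],0,step=25)
```

```text
t 26.55 tcp [ 0.5103 -0.3931  0.09  ] yaw_y 76.6 q7 1.84 tilt z [-0.067 -0.025 -0.997] F [-0.  -0.6  0.1] gap 0.0851
3 rows
[[0, -0.1, -1.4, 19.1, 0.0], [0, -0.1, -1.4, 19.1, 0.0], [0, -0.1, -1.4, 19.1, 0.0]]
```

>>> move_arm --targets '[[[0,0,-2,18,0],[0,0,-1,20,0],[0,0,-1,16,0],[0,0,0,0,0],[0,0,0,0,0]]]'

```text
time: 27.05
ee_pos: [0.5091, -0.3998, 0.0364]
tcp_rot: [-0.361, -3.062, 0.055]
contact_force: [-0.6, -0.7, 0.6]
finger_gap: 0.0855
```

Run:
```python
from plan import *
plan([(.5056,-.3986,.033,None)],0,step=25)
```

```text
t 27.05 tcp [ 0.5091 -0.3998  0.0364] yaw_y 76.6 q7 1.84 tilt z [-0.061 -0.028 -0.998] F [-0.6 -0.7  0.6] gap 0.0855
1 rows
[[0, 3.5, 0.5, 3.5, 0.0]]
```

Well within the jaw clearance, so closing.

>>> move_arm --targets '[[[0,2.5,0.5,2.5,0],[0,0,0,0,0],[1,0,0,0,0],[1,0,0,0,0],[1,0,0,0,0],[1,0,0,0,0],[1,0,0,0,0],[1,0,0,0,0]]]'

```text
time: 27.85
ee_pos: [0.5085, -0.3995, 0.0372]
tcp_rot: [-0.361, -3.067, 0.058]
contact_force: [0.8, 0.5, -1.1]
finger_gap: 0.0513
```

>>> move_arm --targets '[[[1,0,0,-12,0],[1,0,0,-15,0],[1,0,0,-15,0],[1,0,0,-15,0],[1,0,0,-15,0],[1,0,0,-15,0],[1,0,0,-15,0],[1,0,0,-15,0],[1,0,0,-15,0],[1,0,0,0,0]]]'

```text
time: 28.85
ee_pos: [0.5179, -0.3957, 0.1838]
tcp_rot: [-0.361, -3.071, 0.061]
contact_force: [0.6, 0.0, -1.9]
finger_gap: 0.051
```

Run:
```python
from plan import *; from held import *; from plant import manip
snap("wrist","w13"); held("w13.npz",manip.observe(),hmin=.005)
plan([(.60,-.2,.25,None)],1,step=25)
```

```text
rim above tcp 0.0262 5171 centre off [-0.0022  0.0013] r 0.0241 enc -6.4 3.4 33.1 -> bottom below tcp 0.0358
t 28.9 tcp [ 0.5172 -0.3954  0.1826] yaw_y 76.6 q7 1.85 tilt z [-0.054 -0.033 -0.998] F [ 0.3 -0.1 -0.8] gap 0.0511
9 rows
[[1, -3.5, 22.9, -8.7, 0.0], [1, -3.5, 22.9, -8.7, 0.0], [1, -3.5, 22.9, -8.7, 0.0], [1, -3.5, 22.9, -8.7, 0.0], [1, -3.5, 22.9, -8.7, 0.0], [1, -3.5, 22.9, -8.7, 0.0], [1, -3.5, 22.9, -8.7, 0.0], [1, -3.5, 22.9, -8.7, 0.0], [1, -3.5, 22.9, -8.7, 0.0]]
```

View pics/w13.png

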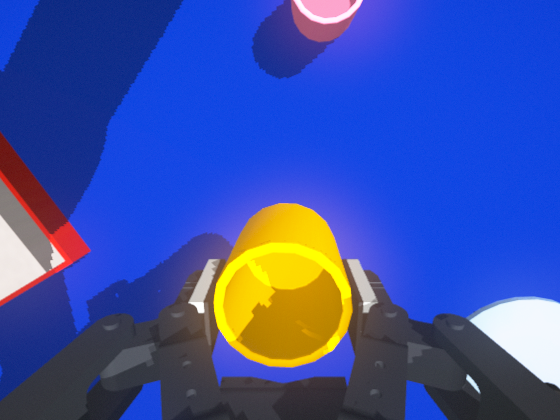

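>>> move_arm --targets '[[[1,3,15,-6,0],[1,4,22,-8,0],[1,4,22,-8,0],[1,4,22,-8,0],[1,4,22,-8,0],[1,4,22,-8,0],[1,4,22,-8,0],[1,4,22,-8,0],[1,4,22,-8,0],[1,4,22,-8,0],[1,4,22,-8,0],[1,4,22,-8,0]]]'

```text
time: 30.1
ee_pos: [0.5267, -0.109, 0.2606]
tcp_rot: [-0.356, -3.045, 0.047]
contact_force: [0.8, -0.4, -1.6]
finger_gap: 0.0512
```

Run:
```python
from plan import *
plan([(.566,.135,.15,None)],1,step=25)
```

```text
t 30.1 tcp [ 0.5267 -0.109   0.2606] yaw_y 76.7 q7 1.41 tilt z [-0.078 -0.021 -0.997] F [ 0.8 -0.4 -1.6] gap 0.0512
11 rows
[[1, 1.0, 22.8, 9.3, 0.0], [1, 1.0, 22.8, 9.3, 0.0], [1, 1.0, 22.8, 9.3, 0.0], [1, 1.0, 22.8, 9.3, 0.0], [1, 1.0, 22.8, 9.3, 0.0], [1, 1.0, 22.8, 9.3, 0.0], [1, 1.0, 22.8, 9.3, 0.0], [1, 1.0, 22.8, 9.3, 0.0], [1, 1.0, 22.8, 9.3, 0.0], [1, 1.0, 22.8, 9.3, 0.0], [1, 1.0, 22.8, 9.3, 0.0]]
```

>>> move_arm --targets '[[[1,0,23,5,0],[1,0,23,5,0],[1,0,23,5,0],[1,0,23,8,0],[1,0,23,8,0],[1,0,23,10,0],[1,0,23,10,0],[1,0,20,10,0],[1,0,17,10,0],[1,0,12,10,0],[1,0,5,10,0],[1,0,0,0,0]]]'

```text
time: 31.3
ee_pos: [0.5547, 0.1236, 0.1524]
tcp_rot: [-0.328, -3.032, 0.047]
contact_force: [-0.8, -0.7, -1.0]
finger_gap: 0.0516
```

Run:
```python
from plan import *; from held import *; from plant import manip; from coast import *
z=snap("wrist","w14"); held("w14.npz",manip.observe(),hmin=.005)
plan([(.566,.135,.12,None)],1,step=25)
```

```text
rim above tcp 0.025 4383 centre off [-0.002   0.0015] r 0.0243 enc -6.9 3.2 32.2 -> bottom below tcp 0.037
t 31.35 tcp [0.5552 0.1232 0.1532] yaw_y 77.7 q7 0.97 tilt z [-0.093 -0.021 -0.995] F [-0.2 -0.2 -1.5] gap 0.051
2 rows
[[1, -5.4, 7.6, 15.9, 0.0], [1, -5.4, 7.6, 15.9, 0.0]]
```

View pics/w14.png

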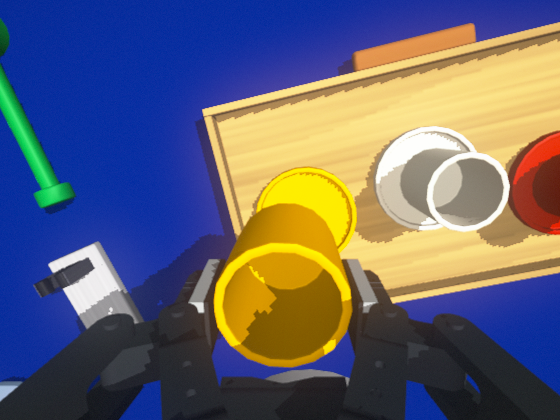

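Run:
```python
from coast import *
coast(load("w11.npz"),"yellow",(85,242),52);coast(load("w6.npz"),"yellow",(184,236),50)
from plan import *
plan([(.5658,.134,.08,None)],1,step=25)
```

```text
yellow centre [0.5622 0.1366] R 0.0416 px [ 82. 246.]
yellow centre [0.5619 0.1363] R 0.0415 px [185. 235.]
t 31.35 tcp [0.5552 0.1232 0.1532] yaw_y 77.7 q7 0.97 tilt z [-0.093 -0.021 -0.995] F [-0.2 -0.2 -1.5] gap 0.051
3 rows
[[1, -4.8, 5.3, 23.9, 0.0], [1, -4.8, 5.3, 23.9, 0.0], [1, -4.8, 5.3, 23.9, 0.0]]
```

>>> move_arm --targets '[[[1,-5,5,15,0],[1,-5,4,22,0],[1,-4,3,22,0],[1,0,0,12,0],[1,0,0,0,0],[1,0,0,0,0]]]'

```text
time: 31.95
ee_pos: [0.5685, 0.125, 0.0781]
tcp_rot: [-0.342, -3.036, 0.049]
contact_force: [-0.8, 0.3, -0.2]
finger_gap: 0.0513
```

Run:
```python
from plan import *
plan([(.566,.135,.055,None)],1,step=25)
```

```text
t 31.95 tcp [0.5685 0.125  0.0781] yaw_y 77.2 q7 0.94 tilt z [-0.089 -0.022 -0.996] F [-0.8  0.3 -0.2] gap 0.0513
1 rows
[[1, 2.8, 10.2, 23.0, 0.0]]
```

>>> move_arm --targets '[[[1,1,5,5,0],[1,1,4,7,0],[1,0,0,7,0],[1,0,0,0,0],[1,0,0,0,0]]]'

```text
time: 32.45
ee_pos: [0.5686, 0.1349, 0.0602]
tcp_rot: [-0.343, -3.041, 0.047]
contact_force: [0.1, 0.7, -1.9]
finger_gap: 0.0511
```

Run:
```python
from plan import *; from held import *; from plant import manip
snap("wrist","w15"); held("w15.npz",manip.observe(),hmin=.005)
plan([(.566,.135,.049,None)],1,step=25)
```

```text
rim above tcp 0.0255 4390 centre off [-0.0016  0.0013] r 0.0243 enc -6.1 2.6 32.1 -> bottom below tcp 0.0365
t 32.5 tcp [0.5685 0.1348 0.0601] yaw_y 77.2 q7 0.92 tilt z [-0.084 -0.022 -0.996] F [ 0.  -0.6 -2. ] gap 0.0511
1 rows
[[1, 1.6, 0.0, 11.3, 0.0]]
```

View pics/w15.png

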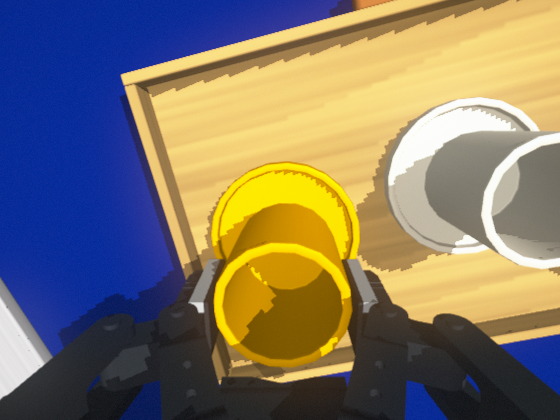

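Yellow is centred over its coaster. Lowering to contact.

>>> move_arm --targets '[[[1,1.5,0,6,0],[1,0,0,5,0],[1,0,0,4,0],[1,0,0,3,0]]]'

```text
time: 32.9
ee_pos: [0.5664, 0.1352, 0.0477]
tcp_rot: [-0.345, -3.042, 0.049]
contact_force: [-9.6, -2.8, 31.8]
finger_gap: 0.051
```

>>> move_arm --targets '[[[1,0,0,0,0],[0,0,0,0,0],[0,0,0,0,0],[0,0,0,0,0],[0,0,0,0,0],[0,0,0,0,0]]]'

```text
time: 33.5
ee_pos: [0.5672, 0.135, 0.0483]
tcp_rot: [-0.346, -3.044, 0.048]
contact_force: [-0.4, 0.1, 0.4]
finger_gap: 0.0849
```

>>> move_arm --targets '[[[0,1,-1,-12,0],[0,1,0,-15,0],[0,1,0,-15,0],[0,1,0,-15,0],[0,1,0,-15,0],[0,1,0,-15,0],[0,1,0,-15,0],[0,1,0,-15,0],[0,1,0,-15,0],[0,0,0,0,0]]]'

```text
time: 34.5
ee_pos: [0.5714, 0.1406, 0.1986]
tcp_rot: [-0.346, -3.054, 0.043]
contact_force: [0.3, -0.2, -0.3]
finger_gap: 0.0851
```

Run:
```python
from plan import *; from rim import *
z=snap("wrist","w16"); cloudrim(z,np.array([.562,.1363]));cloudrim(z,np.array([.552,.24]))
plan([(.46,-.07,.25,None)],0,step=25)
```

```text
top z 0.073 n 1030 circle [0.5642 0.1361] r 0.0237 enc 0.5645 0.1359 25.9
top z 0.073 n 1271 circle [0.5524 0.24  ] r 0.0237 enc 0.5527 0.2407 26.1
t 34.55 tcp [0.5709 0.1404 0.1975] yaw_y 77.1 q7 0.95 tilt z [-0.072 -0.02  -0.997] F [ 0.7 -0.2 -0.8] gap 0.0851
10 rows
[[0, 6.4, -23.2, -4.0, 0.0], [0, 6.4, -23.2, -4.0, 0.0], [0, 6.4, -23.2, -4.0, 0.0], [0, 6.4, -23.2, -4.0, 0.0], [0, 6.4, -23.2, -4.0, 0.0], [0, 6.4, -23.2, -4.0, 0.0], [0, 6.4, -23.2, -4.0, 0.0], [0, 6.4, -23.2, -4.0, 0.0], [0, 6.4, -23.2, -4.0, 0.0], [0, 6.4, -23.2, -4.0, 0.0]]
```

View pics/w16.png

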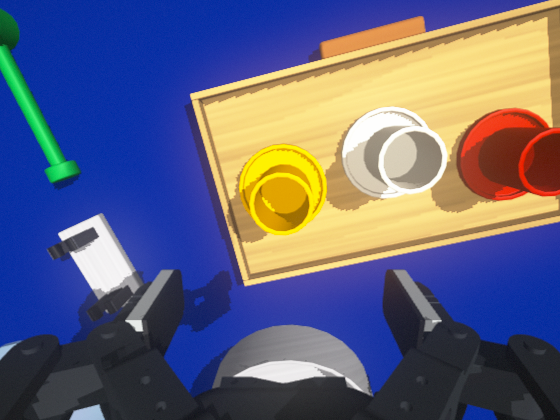

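All three cups stand in their coasters (rim z 0.073, offsets 0.5–3 mm). Next the scoop: I'll move over it with a roll to put the jaws across the handle (about 101°).

Run:
```python
from plan import *
plan([(.455,-.074,.24,1.76)],0,step=20)
```

```text
t 34.55 tcp [0.5709 0.1404 0.1975] yaw_y 77.1 q7 0.95 tilt z [-0.072 -0.02  -0.997] F [ 0.7 -0.2 -0.8] gap 0.0851
13 rows
[[0, 5.2, -18.2, -2.3, -0.032], [0, 5.8, -18.0, -2.3, -0.032], [0, 6.3, -17.8, -2.3, -0.032], [0, 6.9, -17.6, -2.3, -0.032], [0, 7.4, -17.4, -2.3, -0.032], [0, 8.0, -17.1, -2.3, -0.032], [0, 8.5, -16.9, -2.3, -0.032], [0, 9.1, -16.6, -2.3, -0.032], [0, 9.6, -16.3, -2.3, -0.032], [0, 10.1, -16.0, -2.3, -0.032], [0, 10.6, -15.6, -2.3, -0.032], [0, 11.1, -15.3, -2.3, -0.032], [0, 11.6, -14.9, -2.3, -0.032]]
```

>>> move_arm --targets '[[[0,5,-18,-6,-0.032],[0,6,-18,-6,-0.032],[0,6,-18,-6,-0.032],[0,7,-18,-6,-0.032],[0,7,-17,-6,-0.032],[0,8,-17,-6,-0.032],[0,9,-17,-6,-0.032],[0,9,-17,-6,-0.032],[0,10,-16,-2,-0.032],[0,10,-16,-2,-0.032],[0,11,-16,0,-0.032],[0,11,-15,0,-0.032]]]'

```text
time: 35.75
ee_pos: [0.4577, -0.0635, 0.2583]
tcp_rot: [0.275, -3.045, 0.019]
contact_force: [-0.2, -0.9, -0.0]
finger_gap: 0.0855
```

>>> move_arm --targets '[[[0,0,0,0,0],[0,0,0,0,0]]]'

```text
time: 35.95
ee_pos: [0.456, -0.0656, 0.2578]
tcp_rot: [0.267, -3.044, 0.02]
contact_force: [0.5, 0.9, -0.6]
finger_gap: 0.0851
```

Run:
```python
from plan import *
snap("wrist","w17")
plan([(.455,-.074,.2,1.76)],0,step=20)
```

```text
t 36.0 tcp [ 0.456  -0.0657  0.2577] yaw_y 100.1 q7 1.75 tilt z [-0.085 -0.021 -0.996] F [-0.5  0.2 -0. ] gap 0.0852
3 rows
[[0, -0.9, -2.5, 19.2, -0.005], [0, -0.9, -2.6, 19.2, -0.005], [0, -0.9, -2.6, 19.2, -0.005]]
```

View pics/w17.png

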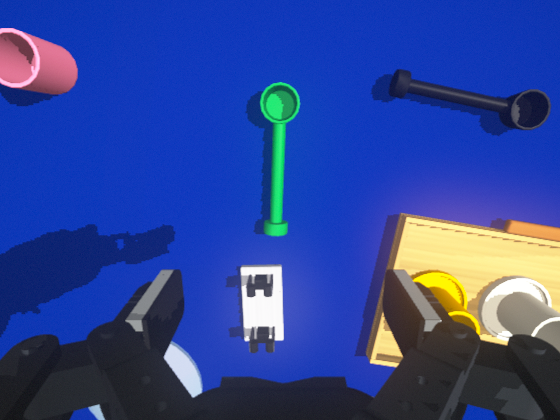

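The wrist view shows the green scoop with bowl (280,103) and knob (276,228), nearly in line with the clip (262,305). The black look-alike is at right (530,108) and stays. Measuring both.

```bash
cat > sc.py <<'E'
from h import *
def scoopclip(z,cs=None,cc=None):
    h=cv2.cvtColor(z["p"],cv2.COLOR_RGB2HSV).astype(int);H,s,V=h[...,0],h[...,1],h[...,2]
    P=cloud(z)
    g=((H>55)&(H<85)&(s>110)&(V>40)).astype(np.uint8)
    n,l,st,ce=cv2.connectedComponentsWithStats(g);i=1+np.argmax(st[1:,4]);m=l==i
    uv=np.argwhere(m)[:,::-1]; w=plane(z,uv,.014)[:,:2]
    c=w.mean(0);d=np.linalg.svd(w-c,full_matrices=False)[2][0]
    if d[0]>0:d=-d   # +x of scoop toward robot (bowl)
    nrm=np.array([-d[1],d[0]])
    # refine: handle midline per slice
    for _ in range(3):
        t=(w-c)@d;q=(w-c)@nrm;tt=np.arange(np.percentile(t,1)+.03,np.percentile(t,99)-.055,.004);mid=[]
        for a in tt:
            k=q[(abs(t-a)<.002)]
            if len(k)>2: mid.append([a,(k.max()+k.min())/2,k.max()-k.min()])
        mid=np.array(mid);b=np.polyfit(mid[:,0],mid[:,1],1);c=c+nrm*b[1];d=d+nrm*b[0];d/=np.linalg.norm(d);nrm=np.array([-d[1],d[0]])
    t=(w-c)@d
    Pg=P[m&(z["d"]>0)];tg=(Pg[:,:2]-c)@d;kn=tg.min()
    lo,hi=np.percentile(tg,.5),np.percentile(tg,99.5)
    top=[(round(a,3),round(float(np.percentile(Pg[abs(tg-a)<.003,2],90)),4)) for a in np.linspace(lo+.02,hi-.05,5)]
    print("scoop extents",lo.round(4),hi.round(4),"len",(hi-lo).round(4),"handle width",np.median(mid[:,2]).round(4),"top z",top,"knob top",np.percentile(Pg[tg<lo+.012,2],95).round(4),"bowl top",np.percentile(Pg[tg>hi-.04,2],95).round(4))
    o=c+d*(lo+.069); o2=c+d*(hi-.096)
    print("scoop origin by knob end",o.round(4),"by bowl end",o2.round(4),"dir deg",np.degrees(np.arctan2(d[1],d[0])).round(2),"jaw yaw",(np.degrees(np.arctan2(d[1],d[0]))%180+90).round(1))
    return o,d
def clip(z,c0,r,hh=.010):
    h=cv2.cvtColor(z["p"],cv2.COLOR_RGB2HSV).astype(int)
    m=(h[...,1]<70)&(h[...,2]>140);k=np.zeros(m.shape,np.uint8);cv2.circle(k,c0,r,1,-1)
    cs,_=cv2.findContours((m&(k>0)).astype(np.uint8),0,1);q=cv2.convexHull(np.concatenate([x for x in cs if cv2.contourArea(x)>30]))[:,0,:]
    w=plane(z,q,hh)[:,:2].astype(np.float32)
    (cx,cy),sz,a=cv2.minAreaRect(w*1000);bx=cv2.boxPoints(((cx,cy),sz,a))
    e=bx[1]-bx[0];f=bx[2]-bx[1];L=e if np.linalg.norm(e)>np.linalg.norm(f) else f
    P=cloud(z)
    print("clip centre",round(cx/1e3,4),round(cy/1e3,4),"size",np.round(sz,1),"dir",np.degrees(np.arctan2(L[1],L[0])).round(2))
    near=P[(np.hypot(P[...,0]-cx/1e3,P[...,1]-cy/1e3)<.05)&(z["d"]>0)&(P[...,2]>.03)&(P[...,2]<.07)]
    print("jaw points",len(near),"mean",near.mean(0).round(4),"zmax98",np.percentile(near[:,2],98).round(4) if len(near) else None)
    base=P[m&(k>0)&(z["d"]>0)];print("base z",np.median(base[:,2]).round(4))
E
python3 - <<'E'
from sc import *
z=load("w17.npz");scoopclip(z);clip(z,(262,305),52)
z=load("s0_top.npz");clip(z,(300,213),26)
z=load("w7.npz");clip(z,(512,210),75)
E
```

```text
scoop extents -0.0967 0.0652 len 0.1618 handle width 0.0122 top z [(np.float64(-0.077), 0.0208), (np.float64(-0.054), 0.0207), (np.float64(-0.031), 0.0207), (np.float64(-0.008), 0.021), (np.float64(0.015), 0.0208)] knob top 0.0278 bowl top 0.026
scoop origin by knob end [ 0.4376 -0.0767] by bowl end [ 0.4407 -0.0762] dir deg -172.32 jaw yaw 97.7
clip centre 0.6007 -0.0675 size [102.   50.3] dir 11.44
jaw points 503 mean [ 0.6007 -0.0679  0.0429] zmax98 0.0465
base z 0.0096
clip centre 0.6018 -0.0669 size [101.1  51.3] dir 11.41
jaw points 81 mean [ 0.6014 -0.0682  0.0433] zmax98 0.0495
base z 0.0099
clip centre 0.6011 -0.0695 size [101.5  52. ] dir 11.43
jaw points 1214 mean [ 0.5912 -0.0749  0.0417] zmax98 0.0465
base z 0.0096
```

Run:
```python
from sc import *
z=load("w17.npz")
a=plane(z,(280,103),.026)[0];b=plane(z,(276,227),.014)[0];print(a,b,np.degrees(np.arctan2(*(a-b)[[1,0]])), np.linalg.norm((a-b)[:2]))
g=cv2.cvtColor(z["p"],cv2.COLOR_RGB2HSV).astype(int)
for v in range(125,225,10):
    r=g[v,240:320];k=240+np.where((r[:,0]>50)&(r[:,0]<90)&(r[:,1]>100)&(r[:,2]>35))[0];print(v,k.min(),k.max(),plane(z,((k.min()+k.max())/2,v),.014)[0][:2].round(4))
cv2.imwrite("pics/c17.png",cv2.resize(z["p"][70:360,200:340,::-1],None,fx=2,fy=2,interpolation=2))
```

```text
[ 0.36488281 -0.08614926  0.026     ] [ 0.50047378 -0.06728108  0.014     ] -172.07787307237686 0.13689747214946857
125 273 285 [ 0.3867 -0.0836]
135 273 284 [ 0.3973 -0.0823]
145 272 284 [ 0.408 -0.081]
155 272 284 [ 0.4187 -0.0791]
165 272 283 [ 0.4297 -0.0778]
175 272 283 [ 0.4407 -0.0759]
185 271 282 [ 0.452  -0.0751]
195 271 282 [ 0.4633 -0.0731]
205 271 282 [ 0.4747 -0.0711]
215 270 281 [ 0.4865 -0.0703]
```

View pics/c17.png

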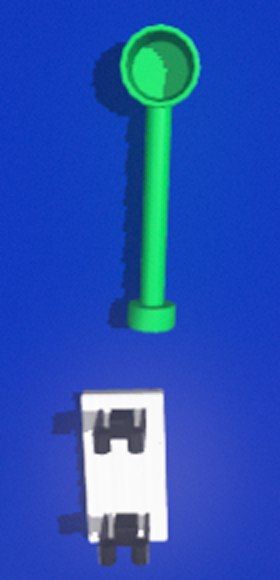

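Run:
```python
from plan import *
plan([(.439,-.0763,.07,np.radians(97.8))],0,step=35)
```

```text
t 36.0 tcp [ 0.456  -0.0657  0.2577] yaw_y 100.1 q7 1.75 tilt z [-0.085 -0.021 -0.996] F [-0.5  0.2 -0. ] gap 0.0852
6 rows
[[0, 0.4, -1.1, 31.4, 0.007], [0, 0.4, -1.1, 31.4, 0.007], [0, 0.3, -1.1, 31.4, 0.007], [0, 0.3, -1.1, 31.4, 0.007], [0, 0.3, -1.1, 31.4, 0.007], [0, 0.3, -1.1, 31.4, 0.007]]
```

>>> move_arm --targets '[[[0,0.4,-2,31,0.01],[0,0.4,-2,31,0.01],[0,0.3,-1,31,0.01],[0,0.3,-1,31,0.01],[0,0.3,-1,31,0],[0,0.3,0,20,0],[0,0,0,0,0],[0,0,0,0,0]]]'

```text
time: 36.8
ee_pos: [0.4465, -0.067, 0.078]
tcp_rot: [0.218, -3.055, 0.018]
contact_force: [-0.5, -0.1, 0.8]
finger_gap: 0.0853
```

Run:
```python
from plan import *; from sc import *
z=snap("wrist","w18"); scoopclip(z)
plan([(.439,-.0763,.07,np.radians(97.8))],0,step=35)
```

```text
scoop extents -0.0976 0.0629 len 0.1605 handle width 0.0127 top z [(np.float64(-0.078), 0.0209), (np.float64(-0.055), 0.021), (np.float64(-0.032), 0.0209), (np.float64(-0.01), 0.0208), (np.float64(0.013), 0.0209)] knob top 0.0276 bowl top 0.026
scoop origin by knob end [ 0.4368 -0.0769] by bowl end [ 0.4413 -0.0763] dir deg -172.21 jaw yaw 97.8
t 36.85 tcp [ 0.4465 -0.067   0.0782] yaw_y 98.2 q7 1.63 tilt z [-0.078 -0.017 -0.997] F [1.  0.1 0.3] gap 0.0854
1 rows
[[0, 8.1, -8.1, 8.9, 0.006]]
```

View pics/w18.png

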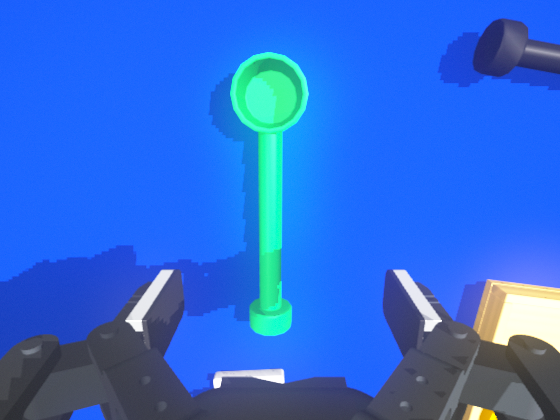

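The handle runs between the open jaws (bowl 270,92; knob 270,318), and its height and direction agree with the last view. Descending onto it.

>>> move_arm --targets '[[[0,3,-4,5,0.005],[0,3,-3,10,0],[0,1,0,15,0],[0,-1,0,15,0],[0,0,0,0,0],[0,0,0,0,0]]]'

```text
time: 37.45
ee_pos: [0.442, -0.0778, 0.0358]
tcp_rot: [0.208, -3.066, 0.023]
contact_force: [0.2, 0.7, 0.6]
finger_gap: 0.0856
```

Run:
```python
from plan import *
plan([(.439,-.0766,.013,np.radians(97.8))],0,step=35)
```

```text
t 37.45 tcp [ 0.442  -0.0778  0.0358] yaw_y 97.8 q7 1.62 tilt z [-0.068 -0.019 -0.998] F [0.2 0.7 0.6] gap 0.0856
1 rows
[[0, 1.2, 1.8, 22.9, -0.001]]
```

>>> move_arm --targets '[[[0,1,1,8,0],[0,0,0,8,0],[0,0,0,7,0],[0,0,0,0,0],[0,0,0,0,0]]]'

```text
time: 37.95
ee_pos: [0.4403, -0.0778, 0.0124]
tcp_rot: [0.207, -3.069, 0.024]
contact_force: [0.3, 0.3, -0.0]
finger_gap: 0.0855
```

Run:
```python
from plan import *
plan([(.439,-.0766,.013,np.radians(97.8))],0,step=35)
```

```text
t 37.95 tcp [ 0.4403 -0.0778  0.0124] yaw_y 97.7 q7 1.6 tilt z [-0.065 -0.02  -0.998] F [ 0.3  0.3 -0. ] gap 0.0855
1 rows
[[0, 1.2, 1.4, -0.5, -0.001]]
```

>>> move_arm --targets '[[[1,0.5,0,0,0],[1,0,0,0,0],[1,0,0,0,0],[1,0,0,0,0],[1,0,0,0,0],[1,0,0,0,0],[1,0,0,0,0],[1,0,0,0,0],[1,0,0,0,0],[1,0,0,0,0]]]'

```text
time: 38.95
ee_pos: [0.4405, -0.0779, 0.0132]
tcp_rot: [0.207, -3.07, 0.024]
contact_force: [-0.2, 0.7, 0.9]
finger_gap: 0.0117
```

>>> move_arm --targets '[[[1,0,0,-8,0],[1,0,0,-12,0],[1,0,0,-15,0],[1,0,0,-15,0],[1,0,0,-15,0],[1,0,0,-15,0],[1,0,0,-10,0],[1,0,0,0,0],[1,0,0,0,0]]]'

```text
time: 39.85
ee_pos: [0.447, -0.0758, 0.112]
tcp_rot: [0.208, -3.073, 0.025]
contact_force: [0.7, -0.4, -0.7]
finger_gap: 0.0116
```

Run:
```python
from plan import *; from sc import *
z=snap("wrist","w19"); snap("scene","s19")
plan([(.6008,-.0675,.13,np.radians(101.4))],1,step=15)
cv2.imwrite("pics/s19c.png",cv2.resize(cv2.imread("pics/s19.png")[110:270,170:330],(640,640),interpolation=2)[:600])
```

```text
t 39.95 tcp [ 0.4468 -0.0758  0.1115] yaw_y 97.8 q7 1.66 tilt z [-0.061 -0.02  -0.998] F [-0.9  1.1 -0.8] gap 0.0116
11 rows
[[1, -13.8, -1.2, -2.5, -0.006], [1, -13.8, -1.3, -2.5, -0.006], [1, -13.8, -1.3, -2.5, -0.006], [1, -13.8, -1.4, -2.5, -0.006], [1, -13.8, -1.5, -2.5, -0.006], [1, -13.8, -1.6, -2.5, -0.006], [1, -13.8, -1.6, -2.5, -0.006], [1, -13.8, -1.7, -2.5, -0.006], [1, -13.8, -1.8, -2.5, -0.006], [1, -13.8, -1.9, -2.5, -0.006], [1, -13.8, -2.0, -2.5, -0.006]]
```

View pics/w19.png

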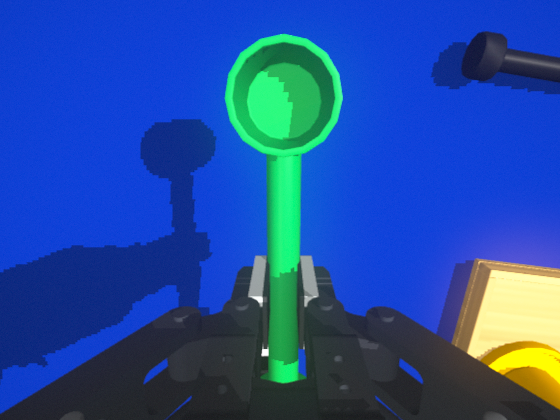

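View pics/s19c.png

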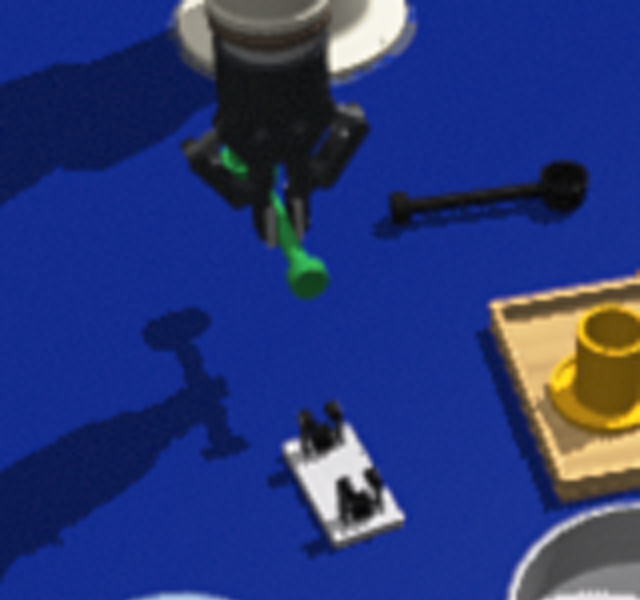

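The scoop is held level and bowl up, with the fingers about mid-handle. I'll measure its pose in the hand.

```bash
cat > inhand.py <<'E'
from h import *
def inhand(f,s,bx=(285,97)):
    z=load(f);P=cloud(z)
    h=cv2.cvtColor(z["p"],cv2.COLOR_RGB2HSV).astype(int)
    g=(h[...,0]>55)&(h[...,0]<88)&(h[...,1]>110)&(h[...,2]>40)&(z["d"]>0)
    # handle: median top along rows
    pts=[]
    for v in range(165,262,4):
        k=np.where(g[v,240:330])[0]+240
        if len(k)<8: continue
        u=int(round((k.min()+k.max())/2)); pts.append(np.median(P[v-1:v+2,u-2:u+3].reshape(-1,3),axis=0))
    pts=np.array(pts);c=pts.mean(0);d=np.linalg.svd(pts-c)[2][0];d=-d if d[0]>0 else d
    # bowl rim: green highest points
    k=np.zeros(g.shape,np.uint8);cv2.circle(k,bx,66,1,-1);B=P[g&(k>0)];zt=np.percentile(B[:,2],95);b=B[B[:,2]>zt-.005]
    (cx,cy),r=cv2.minEnclosingCircle((b[:,:2]*1000).astype(np.float32))
    print("handle top at",c.round(4),"dir",d.round(4),"yaw",np.degrees(np.arctan2(d[1],d[0])).round(2),"pitch",np.degrees(np.arcsin(d[2])).round(2),"bowl rim c",round(cx/1e3,4),round(cy/1e3,4),"R",round(r,1),"z",zt.round(4))
    e=s["ee_pos"];bo=np.array([cx,cy])/1e3
    o=bo-.075*d[:2]/np.linalg.norm(d[:2])
    axz=c[2]-.007+d[2]/np.linalg.norm(d[:2])*np.linalg.norm(o-c[:2])*-1
    print("origin xy",o.round(4),"rel TCP",(o-e[:2]).round(4),"axis z there",axz.round(4),"rel TCP z",(axz-e[2]).round(4), "axis line at TCP: lateral", )
E
python3 - <<'E'
from inhand import *; from plant import manip
inhand("w19.npz",manip.observe())
E
```

```text
handle top at [ 0.4145 -0.0799  0.1192] dir [-0.9911 -0.1333 -0.0017] yaw -172.34 pitch -0.09 bowl rim c 0.3727 -0.0863 R 22.0 z 0.1246
origin xy [ 0.447  -0.0763] rel TCP [ 0.0002 -0.0005] axis z there 0.1122 rel TCP z 0.0007 axis line at TCP: lateral
```

The scoop is level in the hand (pitch -0.1°), its origin within 1 mm of the TCP. Carrying it over the clip.

>>> move_arm --targets '[[[1,-14,-1,-2,-0.006],[1,-14,-1,-2,-0.006],[1,-14,-1,-2,-0.006],[1,-14,-1,-2,-0.006],[1,-14,-1,-2,-0.006],[1,-14,-2,-2,-0.006],[1,-14,-2,-2,-0.006],[1,-14,-2,-2,-0.006],[1,-14,-2,-2,-0.006],[1,-12,-2,-2,-0.006],[1,0,0,0,0],[1,0,0,0,0]]]'

```text
time: 41.15
ee_pos: [0.5887, -0.0658, 0.1114]
tcp_rot: [0.305, -3.045, 0.014]
contact_force: [-0.4, 0.1, -0.2]
finger_gap: 0.0118
```

Run:
```python
from plan import *
plan([(.6008,-.0675,.10,np.radians(101.4))],1,step=15)
from inhand import *; from plant import manip
snap("wrist","w20"); inhand("w20.npz",manip.observe())
```

```text
t 41.15 tcp [ 0.5887 -0.0658  0.1114] yaw_y 101.5 q7 1.68 tilt z [-0.08  -0.017 -0.997] F [-0.4  0.1 -0.2] gap 0.0118
2 rows
[[1, -6.2, -2.0, 5.2, 0.0], [1, -6.2, -2.0, 5.2, 0.0]]
handle top at [ 0.5567 -0.0721  0.1192] dir [-0.979  -0.2027  0.0231] yaw -168.3 pitch 1.32 bowl rim c 0.5153 -0.0809 R 21.9 z 0.1254
origin xy [ 0.5888 -0.0657] rel TCP [0.0002 0.0001] axis z there 0.1114 rel TCP z -0.0 axis line at TCP: lateral
```

View pics/w20.png

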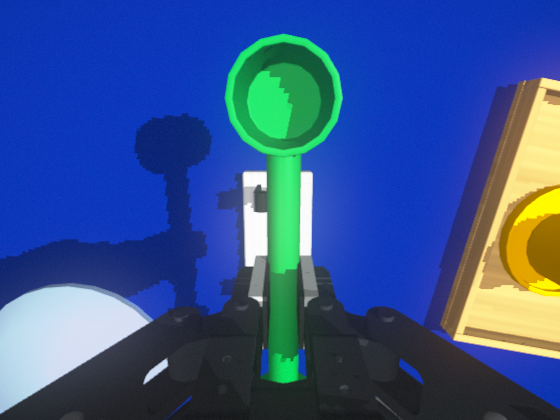

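>>> move_arm --targets '[[[1,-4,-1,6,0],[1,-4,-1,8,0],[1,-4,-1,8,0],[1,-2,0,8,0],[1,0,0,0,0],[1,0,0,0,0]]]'

```text
time: 41.8
ee_pos: [0.5988, -0.0669, 0.0761]
tcp_rot: [0.304, -3.041, 0.014]
contact_force: [0.5, 0.1, 0.1]
finger_gap: 0.0114
```

Run:
```python
from plan import *
plan([(.6008,-.0675,.066,np.radians(101.4))],1,step=15)
from inhand import *; from plant import manip; from sc import clip
z=snap("wrist","w21"); inhand("w21.npz",manip.observe())
```

```text
t 41.8 tcp [ 0.5988 -0.0669  0.0761] yaw_y 101.4 q7 1.67 tilt z [-0.084 -0.017 -0.996] F [0.5 0.1 0.1] gap 0.0114
1 rows
[[1, -2.7, -1.0, 9.9, 0.0]]
handle top at [ 0.5667 -0.0731  0.084 ] dir [-0.9792 -0.2018  0.0199] yaw -168.36 pitch 1.14 bowl rim c 0.5252 -0.0814 R 21.9 z 0.0904
origin xy [ 0.5987 -0.0663] rel TCP [0.0001 0.0007] axis z there 0.0763 rel TCP z 0.0002 axis line at TCP: lateral
```

View pics/w21.png

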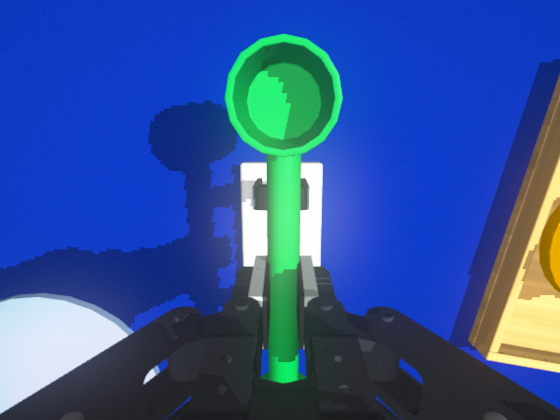

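The handle (x≈284) lies over the visible jaw pair (255–308, centre 281), about 1 mm to its +y side. Small correction, then down to the lips.

>>> move_arm --targets '[[[1,-2,-1,6,0],[1,-1,-0.5,6,0],[1,0,0,5,0],[1,0,0,0,0],[1,0,0,0,0]]]'

```text
time: 42.35
ee_pos: [0.6009, -0.0684, 0.0581]
tcp_rot: [0.304, -3.042, 0.014]
contact_force: [-0.5, 0.1, -0.2]
finger_gap: 0.0113
```

Run:
```python
from plan import *
plan([(.6008,-.0675,.034,np.radians(101.4))],1,step=15)
```

```text
t 42.35 tcp [ 0.6009 -0.0684  0.0581] yaw_y 101.4 q7 1.67 tilt z [-0.083 -0.018 -0.996] F [-0.5  0.1 -0.2] gap 0.0113
2 rows
[[1, -1.1, 0.4, 12.0, 0.0], [1, -1.1, 0.4, 12.0, 0.0]]
```

>>> move_arm --targets '[[[1,-0.4,0.3,5,0],[1,-0.4,0.2,5,0],[1,-0.4,0,4,0]]]'

```text
time: 42.65
ee_pos: [0.6022, -0.0678, 0.0455]
tcp_rot: [0.304, -3.045, 0.015]
contact_force: [-3.4, 0.2, 20.4]
finger_gap: 0.0117
```

>>> move_arm --targets '[[[1,-0.4,0,5,0],[1,-0.4,0,5,0],[1,-0.4,0,4,0]]]'

```text
time: 42.95
ee_pos: [0.6056, -0.067, 0.0372]
tcp_rot: [0.305, -3.051, 0.017]
contact_force: [-1.2, -0.3, 6.3]
finger_gap: 0.0114
```

Run:
```python
from plan import *
plan([(.6008,-.0675,.034,np.radians(101.4))],1,step=15)
from inhand import *; from plant import manip
z=snap("wrist","w22"); inhand("w22.npz",manip.observe())
```

```text
t 42.95 tcp [ 0.6056 -0.067   0.0372] yaw_y 101.4 q7 1.66 tilt z [-0.074 -0.019 -0.997] F [-1.2 -0.3  6.3] gap 0.0114
1 rows
[[1, 4.5, 0.5, 3.5, 0.001]]
handle top at [ 0.5735 -0.0733  0.045 ] dir [-0.9794 -0.201   0.0216] yaw -168.4 pitch 1.24 bowl rim c 0.532 -0.0818 R 21.8 z 0.0515
origin xy [ 0.6055 -0.0667] rel TCP [-0.0001  0.0002] axis z there 0.0373 rel TCP z 0.0007 axis line at TCP: lateral
```

View pics/w22.png

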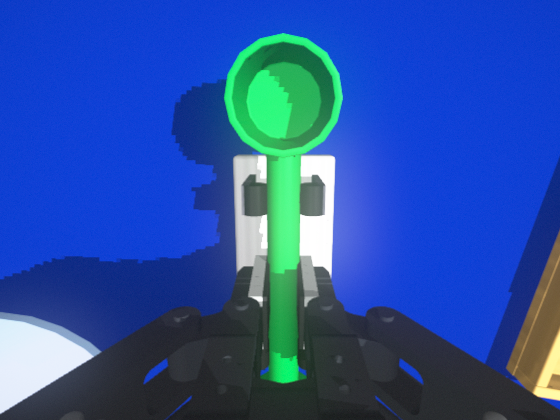

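The handle is going in between the jaws, axis at z 0.037. Pressing further with a small x correction.

>>> move_arm --targets '[[[1,1,0,4,0],[1,0.5,0,4,0],[1,0.5,0,4,0]]]'

```text
time: 43.3
ee_pos: [0.6056, -0.067, 0.0327]
tcp_rot: [0.306, -3.054, 0.02]
contact_force: [-11.5, 0.9, 36.5]
finger_gap: 0.0119
```

Run:
```python
from plan import *
plan([(.6008,-.0675,.034,np.radians(101.4))],1,step=15)
from inhand import *; from plant import manip
z=snap("wrist","w23"); inhand("w23.npz",manip.observe())
```

```text
t 43.3 tcp [ 0.6056 -0.067   0.0327] yaw_y 101.4 q7 1.65 tilt z [-0.07  -0.02  -0.997] F [-11.5   0.9  36.5] gap 0.0119
1 rows
[[1, 4.8, 0.4, -0.9, 0.001]]
handle top at [ 0.5734 -0.0732  0.0403] dir [-9.795e-01 -2.013e-01 -4.000e-04] yaw -168.39 pitch -0.02 bowl rim c 0.532 -0.0823 R 21.8 z 0.0458
origin xy [ 0.6054 -0.0672] rel TCP [-0.0002 -0.0003] axis z there 0.0333 rel TCP z 0.0005 axis line at TCP: lateral
```

The handle is level with its axis at z 0.0333 (home is 0.034) and 36 N reaction, so it's seated at both jaws. Relax and release.

>>> move_arm --targets '[[[1,0,0,0,0],[0,0,0,0,0],[0,0,0,0,0],[0,0,0,0,0],[0,0,0,0,0],[0,0,0,0,0],[0,0,0,0,0],[0,0,0,0,0]]]'

```text
time: 44.15
ee_pos: [0.6043, -0.0671, 0.0308]
tcp_rot: [0.306, -3.053, 0.02]
contact_force: [-0.1, 0.2, 0.2]
finger_gap: 0.0858
```

>>> move_arm --targets '[[[0,0.5,0,-8,0],[0,1,0,-12,0],[0,1,0,-15,0],[0,1,0,-20,0],[0,1,0,-20,0],[0,1,0,-20,0],[0,4,0,-25,0],[0,5,0,-25,0],[0,5,0,-25,0],[0,0,0,0,0],[0,0,0,0,0]]]'

```text
time: 45.25
ee_pos: [0.5994, -0.0671, 0.2228]
tcp_rot: [0.308, -3.064, 0.024]
contact_force: [-0.3, 0.3, -0.4]
finger_gap: 0.0858
```

Run:
```python
from plan import *; from sc import *; from plant import manip
z=snap("wrist","w24"); snap("top","t24"); snap("scene","s24")
P=cloud(z);h=cv2.cvtColor(z["p"],cv2.COLOR_RGB2HSV).astype(int)
g=(h[...,0]>55)&(h[...,0]<88)&(h[...,1]>110)&(h[...,2]>40)&(z["d"]>0)
p=P[g]; p=p[np.hypot(p[:,0]-.6,p[:,1]+.0675)<.12]
d=np.array([-.9797,-.2005]);t=(p[:,:2]-[.6008,-.0675])@d;q=(p[:,:2]-[.6008,-.0675])@np.array([-d[1],d[0]])
print("ext",t.min().round(4),t.max().round(4),"mid",((t.min()+t.max())/2-.0135).round(4))
for a in np.arange(-.06,.07,.01):
    k=abs(t-a)<.004
    if k.sum()>5: print(round(a,3),k.sum(),"top z",np.percentile(p[k,2],90).round(4),"lat",((q[k].max()+q[k].min())/2).round(4))
o=manip.observe();print(o["time"],o["ee_pos"],o["contact_force"],o["finger_gap"])
```

```text
ext -0.0933 0.0921 mid -0.0141
-0.06 263 top z 0.0468 lat -0.0001
-0.05 95 top z 0.0407 lat 0.0
-0.04 76 top z 0.0411 lat 0.0
-0.03 97 top z 0.0407 lat 0.0
-0.02 102 top z 0.0408 lat 0.0
-0.01 104 top z 0.0408 lat -0.0
0.0 103 top z 0.0406 lat -0.0
0.01 108 top z 0.0408 lat -0.0
0.02 106 top z 0.0411 lat -0.0
0.03 91 top z 0.0408 lat -0.0
0.04 113 top z 0.0411 lat -0.0005
0.05 124 top z 0.0457 lat 0.0002
0.06 345 top z 0.0454 lat -0.0014
45.4 [ 0.59895181 -0.0670381   0.22108155] [ 0.61671002 -0.92555642 -0.36996733] 0.08514817970117988
```

View pics/w24.png

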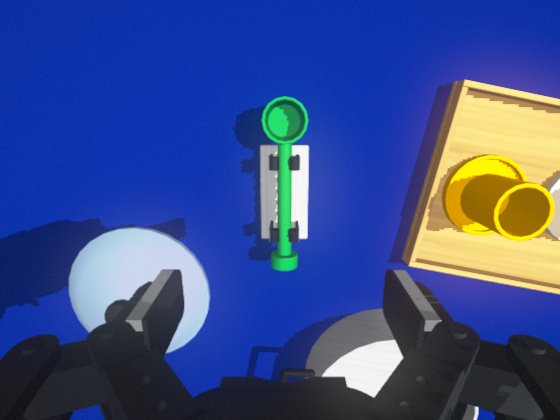

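View pics/s24.png

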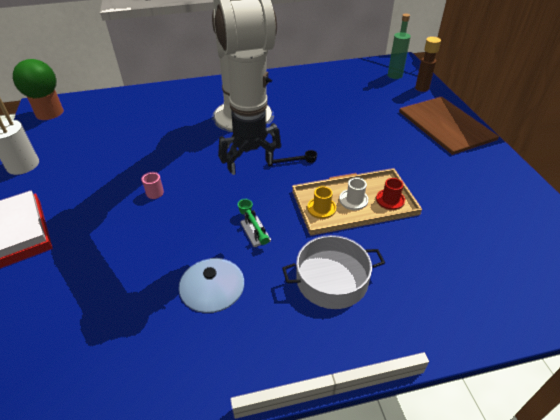

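The scoop lies level under both jaw pairs: handle top 0.0408, so axis 0.034 and origin about 0.020 above the clip's. It is centred sideways and bowl up, about 4–5 mm off along the clip. A last check on the bystanders and cups, then hand in.

Run:
```python
from rim import *
a=load("s0_scene.npz");b=load("s24.npz")
d=np.abs(a["p"].astype(int)-b["p"]).max(2)
print("scene diff lid",d[260:310,178:246].mean().round(1),"pot",d[238:306,284:384].mean().round(1))
A=load("s0_top.npz");B=load("t24.npz")
for n,(v0,v1,u0,u1) in dict(pot=(100,180,195,305),lid=(128,195,315,382)).items():
    f=lambda z:cv2.cvtColor(z["p"][v0:v1,u0:u1],cv2.COLOR_RGB2GRAY).astype(np.float32)
    print(n,"shift px",np.round(cv2.phaseCorrelate(f(A),f(B)),2))
for n,c in dict(white=(.5515,.238),red=(.5762,.3418),yellow=(.562,.1363)).items():
    print(n);cloudrim(B,np.array(c));cloudrim(b,np.array(c))
```

```text
scene diff lid 4.5 pot 2.2Traceback (most recent call last):
  File "<stdin>", line 8, in <module>
    return _wrapfunc(a, 'round', decimals=decimals, out=out)
    return _wrapit(obj, method, *args, **kwds)
    conv = _array_converter(obj)
ValueError: setting an array element with a sequence. The requested array has an inhomogeneous shape after 1 dimensions. The detected shape was (2,) + inhomogeneous part.
```

Run:
```python
from rim import *
a=load("s0_scene.npz");b=load("s24.npz")
A=load("s0_top.npz");B=load("t24.npz")
for n,X,Y,(v0,v1,u0,u1) in (("pot",a,b,(235,310,280,390)),("lid",a,b,(255,315,170,255))):
    f=lambda z:cv2.cvtColor(z["p"][v0:v1,u0:u1],cv2.COLOR_RGB2GRAY).astype(np.float32)
    print(n,"shift px",cv2.phaseCorrelate(f(X),f(Y)))
for n,c in dict(white=(.5515,.238),red=(.5762,.3418),yellow=(.562,.1363)).items():
    print(n);cloudrim(B,np.array(c));cloudrim(b,np.array(c))
```

```text
pot shift px ((0.004750198167961628, 0.5163406227624776), 0.987012498219808)
lid shift px ((-0.03300297710552513, 0.03769816351621458), 0.9445643248381438)
white
top z 0.0744 n 91 circle [0.5514 0.2392] r 0.0238 enc 0.5519 0.2392 26.0
top z 0.0725 n 102 circle [0.5554 0.24  ] r 0.0241 enc 0.5551 0.2414 28.0
red
top z 0.0746 n 99 circle [0.5758 0.3407] r 0.0239 enc 0.5761 0.3414 26.1
top z 0.0725 n 97 circle [0.5799 0.3419] r 0.0241 enc 0.5795 0.3408 28.2
yellow
top z 0.0751 n 81 circle [0.5632 0.1347] r 0.0238 enc 0.563 0.135 25.5
top z 0.0723 n 95 circle [0.5675 0.1356] r 0.0239 enc 0.5664 0.1339 27.8
```

```bash
python3 -c "
from plant import manip
print(manip.sign_off()); print(manip.observe()['time'])"
```

```text
the job is handed in; nothing more can be done
None
the job is handed in; nothing more can be done
```

I stood the white, red and yellow cups in their own coasters and pressed the green scoop, bowl up, into the clip. I handed the job in at about 45.5 s of the 109 s allowed; no verdict was reported.

**Last checks**
- **Cups:** the wrist camera put every rim at z ≈ 0.073, which matches a cup flat on its coaster floor. White was about 3 mm off centre, yellow about 2.5 mm and red about 1 mm; the limit is 13 mm.
- **Scoop:** the handle is level with its axis at z ≈ 0.034, so its origin is about 20 mm above the clip's (allowed 14 to 23.5 mm). It is on the clip's line, about 0.2° off in direction and about 5 mm off lengthwise.
- **Lid and tagine insert:** comparing the scene pictures from before and after, the lid did not move (under 0.1 px). The insert's picture shifted by about 0.5 px, roughly 1 mm, which may only be a changed shadow.
- **Gripper:** it was open and about 0.2 m clear of everything at hand-in.

**What disagreed**
- The scene camera placed things about 4 mm further along x than the top camera. I relied on the wrist camera, which lay between them.
- The tool leaned up to 0.11 rad on fast sideways moves and overshot small corrections by several mm. I went slower from there and measured again before each grasp and placing.

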